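Put the hydrometers away after a battery check

TASK

Lift the lid off the divided stand box by its knob and lay it knob-up on the rubber mat, near the middle. Then stand every hydrometer that lies on the bench upright in the box, one to a bay, nozzle down to the floor of the bay and bulb up. Leave the other things on the bench where they are.

Things in the scene. Friction and masses are not known exactly. Their poses are not given: they have to be found in the camera images.
- stand: Fixed grey plastic box, open at the top (under the lid), 154 (x) x 104 (y) mm, 110 mm high, walls and floor 4 to 5 mm thick. Crossing dividers (4 mm thick, full height) make six bays of 46 x 46 mm, their centres at x = -50, 0, 50 and y = -25, 25 mm. Origin: centre of its underside, on the bench; x and y along its sides, z up. It may stand on the left or on the right.
- lid: Loose flat oblong lid of the stand box, grey plastic, 166 x 116 mm, 6 mm thick, 200 g (varies), without a lip; at the start it rests on the box's rim. In its middle a round black knob, 25 mm in diameter, from 14 to 38 mm above the lid's underside, on a 16 mm neck. Origin: centre of its underside; z up through the knob.
- mat: Fixed black rubber mat, 200 x 150 mm, 4 mm thick, flat on the bench on the other side from the stand box. Origin: centre of its underside.
- hydro0: Suction hydrometer, 200 mm long, about 80 g, lying on the bench (None if absent). Along its x axis: nozzle 10 mm thick, x -110 to -56 mm; square anti-roll collar 26 x 26 x 8 mm at x -52; clear barrel 18 mm thick to x +40; black bulb 26 mm thick, x +40 to +90. Origin on the axis near the centre of mass, 13 mm above the bench when lying; x points to the bulb, at the start away from the robot.
- hydro0_tip (a point): Nozzle tip of hydro0, 110 mm from its origin.
- hydro1: Suction hydrometer, 200 mm long, about 80 g, lying on the bench (None if absent). Along its x axis: nozzle 10 mm thick, x -110 to -56 mm; square anti-roll collar 26 x 26 x 8 mm at x -52; clear barrel 18 mm thick to x +40; black bulb 26 mm thick, x +40 to +90. Origin on the axis near the centre of mass, 13 mm above the bench when lying; x points to the bulb, at the start away from the robot.
- hydro1_tip (a point): Nozzle tip of hydro1, 110 mm from its origin.
- hydro2: Suction hydrometer, 200 mm long, about 80 g, lying on the bench (None if absent). Along its x axis: nozzle 10 mm thick, x -110 to -56 mm; square anti-roll collar 26 x 26 x 8 mm at x -52; clear barrel 18 mm thick to x +40; black bulb 26 mm thick, x +40 to +90. Origin on the axis near the centre of mass, 13 mm above the bench when lying; x points to the bulb, at the start away from the robot.
- hydro2_tip (a point): Nozzle tip of hydro2, 110 mm from its origin.
- hydro3: Suction hydrometer, 200 mm long, about 80 g, lying on the bench (None if absent). Along its x axis: nozzle 10 mm thick, x -110 to -56 mm; square anti-roll collar 26 x 26 x 8 mm at x -52; clear barrel 18 mm thick to x +40; black bulb 26 mm thick, x +40 to +90. Origin on the axis near the centre of mass, 13 mm above the bench when lying; x points to the bulb, at the start away from the robot.
- hydro3_tip (a point): Nozzle tip of hydro3, 110 mm from its origin.
- hydro4: Suction hydrometer, 200 mm long, about 80 g, lying on the bench (None if absent). Along its x axis: nozzle 10 mm thick, x -110 to -56 mm; square anti-roll collar 26 x 26 x 8 mm at x -52; clear barrel 18 mm thick to x +40; black bulb 26 mm thick, x +40 to +90. Origin on the axis near the centre of mass, 13 mm above the bench when lying; x points to the bulb, at the start away from the robot.
- hydro4_tip (a point): Nozzle tip of hydro4, 110 mm from its origin.
- plug_a: White vent plug, 32 mm in diameter, 26 mm high; a bystander, to be left where it is. Origin: at its underside.
- plug_b: White vent plug, 32 mm in diameter, 26 mm high; a bystander, to be left where it is. Origin: at its underside.
- plug_c: White vent plug, 32 mm in diameter, 26 mm high; a bystander, to be left where it is. Origin: at its underside.
- water: White bottle of deionised water, 80 mm in diameter, 170 mm high; a bystander, to be left where it is. Origin: at its underside.
- spanner: Steel spanner, 170 mm long, lying flat; a bystander, to be left where it is. Origin: at its underside.
- mug: White mug, 76 mm in diameter, 90 mm high; a bystander, to be left where it is. Origin: at its underside.
- tape: Roll of black tape, 90 mm in diameter, 24 mm high; a bystander, to be left where it is. Origin: at its underside.
Mind the look-alikes: they are no part of the job. What is shaped like the hydro4 but pink or purple is not meant.

How it is judged:
By the outcome, as a careful person would: the job done as asked, in the order asked, and still so for the second after the job is handed in, with the robot touching nothing.
Of hydro0, hydro1, hydro2, hydro3, hydro4 only 4 to 5 are there at a start; the rules pass over those that are not, and their reading is None.
At some moment in a run one of lid, hydro0, hydro1, hydro2, hydro3, hydro4 may be knocked a few centimetres aside while the robot is not near it.
Once in a run the grip may slacken for a moment while it holds something.
It also fails if it takes over 210 s, if anything falls off the work surface, if the arm or the gripper's body presses on something with over 40 N, if the wrist force passes 120 N, or if a joint passes its speed limit or range.

ROBOT

A 7-joint arm with a two-finger parallel gripper is mounted at the origin on the work surface. World frame = base frame: x ahead of the robot, y to its left, z up, the work surface at z = 0. Lengths are in m, angles in rad, forces in N, time in s.
With the tool pointing down it reaches from about 0.4 to 0.9 m from the base axis. Payload 5.5 kg.
Tool frame: the origin (TCP) lies on the mounting face of the last link; the fingertips stand 173 mm ahead of it and the grasp point (between the pads) lies 155 mm ahead of it; z points along the fingers, y is the line along which they close (so a half turn about z gives the same grasp; the last joint's range is limited). The gripper opens to 85 mm and grips with 20 to 120 N. Pads are 22 mm wide; open, the fingers measure 114 mm over their backs; the gripper's body (76 mm by 85 mm) begins 54 mm behind the grasp point. The pads swing forward as they close: fully open they stand 13 mm farther back than shut.
Start: joints at [-0.876, 0.501, -0.427, 1.55, 0.221, 1.138, -0.21], TCP at [0.272, 0.59, 0.405] pointing down, gripper open.
Joint ranges: [-2.88, 2.88], [-0.31, 2.03], [-1.54, 1.56], [0.2, 2.42], [-1.41, 4.55], [0.19, 2.02], [-2.57, 2.57]. Speed limits (rad/s): [2.57, 2.57, 3.14, 3.14, 3.14, 3.14, 3.14].

INTERFACE

Orientations are given as a unit quaternion [x, y, z, w].
In Python, from station import telemetry, optics, ticket gives the robot as it stands.
- The arm moves only by the shell command python3 -m creep 'ROWS' [OPENING] [FORCE]. ROWS is JSON, a list of rows, each an object of numbers: "x", "y", "z": the shift along the tool's x, y, z in cm; "twist": the turn about the tool's z in degrees. In form: [{"x": .., "y": .., "z": .., "twist": ..}, ...]. A call has 1 to 20 rows; each row shifts and turns the commanded pose from where the row before left it, along the tool's axes as they then stand; what a row does not reach is not made up. A row lasts 1/12 s, in which the tool goes at most 41.7 mm and 7.16 degrees, less where a joint would pass 70% of its speed; a pose out of reach is approached as far as the arm can. A call is refused whole if a number of a shift passes 4.17 or a number of a turn 7.16, either way. A call with a gripper value outside its range is refused whole. OPENING is the opening, from -1 (shut) to 1 (fully open), set as the call begins (- or left out, the last holds). The fingers move at their own pace and stop on an object; FORCE is the grip in N (left out, the last holds). Time passes only in rows, so rows that do not move let the fingers close. It gives the time, the measured TCP pose, the force, the opening and the grip force at its end, in the units of the state.
- telemetry.get_obs(): the state, without advancing time (a new reading comes with each control period).
- optics.capture(name): name is "side" or "top" or "wrist"; returns the picture (400x640x3 uint8, red, green, blue); there is no depth.
- optics.camera_info(name): a dict with "vertical_fov" (degrees; the focal length in pixels is half the picture's height over the tangent of half this angle, whatever the lens; pixels are square), "cx", "cy" (the principal point, pixels), "dist_coeffs" ([k1, k2, p1, p2, k3] as OpenCV has them; the pictures are not rectified), "T" (4x4, takes a point from camera to world coordinates). Camera axes: x right, y up, looking along -z (the intrinsics and any distortion apply to the point x, -y, -z); pixel columns grow to the right and rows downward; lengths in m; the calibration is good to about 2 mm. A picture is of the moment at which its call begins: read the wrist's pose just before it. camera_info takes no time and is no camera call; for the wrist camera it gives the pose at the moment of the call.
- ticket.job_done(): hands the job in; it is judged then, once.
The state is a dict: "clock": time; "joint_pos": joint angles; "joint_velocities": joint speeds; "tau": joint torques, N m; "position": TCP position; "eef_rot": TCP orientation; "force": force on the tool from outside, world axes, zero at the start; "moment": the same for the moment, N m; "finger_gap": opening from 0.0 (shut) to 1.0 (fully open); "finger_force": force on a finger pad.
Only numpy, scipy, OpenCV 4.12 (cv2) and the standard library are available. Lean on these libraries where they do the work, as an engineer would, in place of code of your own. Each camera call takes 0.05 s, during which the arm holds its last target. There are 200 camera calls.

## Working session

There is one attempt and no reset: what is moved stays moved. The work goes in short steps, Python scripts to look and compute and a shell command to move; the robot and the scene stay as the last step left them, time stands still between calls to the robot, and variables do not carry over. Pictures are saved under pics/ and viewed, at most 14 in all, crops included, and the job is handed in when it is done.

```bash
mkdir -p pics; ls; python3 - <<'E'
from station import telemetry, optics
import cv2, json
o=telemetry.get_obs(); print(o)
for n in("side","top","wrist"):
    i=optics.camera_info(n); print(n,i)
    cv2.imwrite(f"pics/{n}0.png",cv2.cvtColor(optics.capture(n),cv2.COLOR_RGB2BGR))
E
```

```text
pics
{'clock': 0.0, 'joint_pos': array([-0.87579751,  0.50187436, -0.42677937,  1.55143508,  0.22085596,
        1.13829652, -0.21027229]), 'joint_velocities': array([-1.90557581e-05, -1.06546391e-03, -6.99937650e-04,  1.02544311e-03,
       -8.08568928e-05,  7.94844123e-04, -4.71336194e-04]), 'tau': array([-6.04482216e-05, -5.69517839e+01, -5.81634879e+00, -2.80934018e+01,
        1.06120823e-02,  1.19051899e-02, -2.91899070e-06]), 'position': array([0.27194912, 0.58999461, 0.40364757]), 'eef_rot': array([ 2.14180657e-01,  9.76793581e-01, -9.48095240e-04, -2.18307191e-04]), 'force': array([-0.42354163,  0.69954359, -0.23158018]), 'moment': array([ 0.00288659, -0.01589394,  0.03758178]), 'finger_force': 0.0, 'finger_gap': 1.0027983509245124}
side {'vertical_fov': 43.83241089797678, 'cx': 316.15249744138777, 'cy': 198.42865410525351, 'dist_coeffs': array([-0.1142951,  0.       ,  0.       ,  0.       ,  0.       ]), 'T': array([[-0.74681101,  0.39101551, -0.53794069, -0.4387162 ],
       [-0.66486899, -0.42084083,  0.61712415,  1.04646525],
       [ 0.0149177 ,  0.81853519,  0.5742626
[... 329 characters left out ...]
0.99995504,  0.00313579,  0.00894866, -0.0557216 ],
       [ 0.00926004,  0.11986239,  0.99274733,  1.34329369],
       [ 0.        ,  0.        ,  0.        ,  1.        ]])}
wrist {'vertical_fov': 64.15988413483308, 'cx': 327.00811551145154, 'cy': 198.85165128445678, 'dist_coeffs': array([0.00238494, 0.        , 0.        , 0.        , 0.        ]), 'T': array([[ 4.18041387e-01, -8.75760884e-01, -2.41421359e-01,
         2.10555902e-01],
       [ 9.08427823e-01,  4.02851384e-01,  1.11667596e-01,
         6.17294652e-01],
       [-5.37184057e-04, -2.65995557e-01,  9.63974105e-01,
         3.72530102e-01],
       [ 0.00000000e+00,  0.00000000e+00,  0.00000000e+00,
         1.00000000e+00]])}
```

View pics/top0.png

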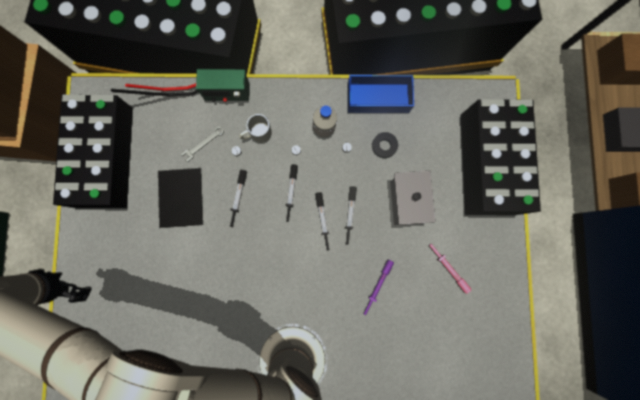

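View pics/side0.png

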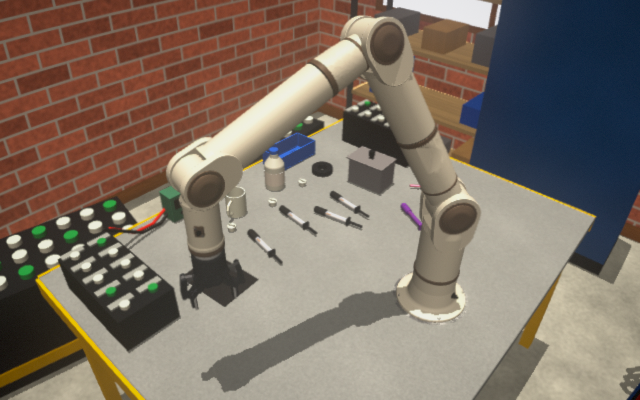

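The top view shows four black-and-white hydrometers at about (238,197), (291,192), (322,220) and (350,215). The stand with its lid is at (413,197), knob at (416,197), and the mat at (180,197). 

Candidates for "hydrometer" are those four plus purple (378,287) and pink (449,268). I reject those two by colour. Other things with a knob-like dark spot are the tape at (385,145), the plugs at (236,151), (296,150) and (347,147), and the water bottle.

```bash
cat > h.py <<'E'
import numpy as np, cv2, json
from scipy.spatial.transform import Rotation as R
from station import telemetry, optics
def ray(uv,i):
    f=200/np.tan(np.radians(i['vertical_fov']/2)); K=np.array([[f,0,i['cx']],[0,f,i['cy']],[0,0,1]])
    p=cv2.undistortPoints(np.array(uv,float).reshape(-1,1,2),K,i['dist_coeffs'])[:,0]
    d=np.c_[p[:,0],-p[:,1],-np.ones(len(p))]@i['T'][:3,:3].T
    return i['T'][:3,3],d
def plane(uv,i,z):
    c,d=ray(uv,i); return c+d*((z-c[2])/d[:,2])[:,None]
def pix(P,i):
    f=200/np.tan(np.radians(i['vertical_fov']/2)); K=np.array([[f,0,i['cx']],[0,f,i['cy']],[0,0,1]])
    q=(np.atleast_2d(P)-i['T'][:3,3])@i['T'][:3,:3]; q=q*[1,-1,-1]
    return cv2.projectPoints(q,np.zeros(3),np.zeros(3),K,i['dist_coeffs'])[0][:,0]
def snap(n,fn=None):
    i=optics.camera_info(n); im=cv2.cvtColor(optics.capture(n),cv2.COLOR_RGB2BGR)
    if fn: cv2.imwrite('pics/'+fn,im)
    return im,i
def go(x,y,z=None,close=None):
    """print move in tool axes (cm) to TCP x,y,z, twist so that tool y lies along angle `close` (deg, world)"""
    o=telemetry.get_obs(); r=R.from_quat(o['eef_rot']); p=o['position']
    t=r.inv().apply(np.array([x,y,p[2] if z is None else z])-p)*100
    ya=r.apply([0,1,0]); a=np.degrees(np.arctan2(ya[1],ya[0]))
    print('tcp',p.round(4),'yaxis deg',a.round(1),'j7',np.degrees(o['joint_pos'][6]).round(),'shift cm',t.round(2),end=' ')
    if close is not None:
        d=(-(close-a)+90)%180-90   # tool z down: +twist turns clockwise in world
        print('twist',d.round(1),end='')
    print(' t',o['clock'].round(1))
E
python3 - <<'E'
from h import *
im=cv2.imread('pics/top0.png'); i=optics.camera_info('top')
print('knob',plane([(416,197)],i,.14)); print('mat',plane([(159,169),(202,168),(203,226),(160,227)],i,.004).mean(0),plane([(159,169),(202,168),(203,226),(160,227)],i,.004))
g=im.max(2); m=((g<70)).astype(np.uint8)
for n,(x,y,w,h) in dict(h0=(225,165,30,70),h1=(280,160,22,65),h2=(310,185,21,70),h3=(340,180,22,70),pur=(360,255,40,65)).items():
    q=im[y:y+h,x:x+w].reshape(-1,3).astype(int); mm=g[y:y+h,x:x+w]
    ys,xs=np.nonzero(mm<60); k=np.c_[xs+x,ys+y]; top=k[k[:,1]<k[:,1].min()+14].mean(0) if len(k) else (0,0); 
    print(n,len(k),'bulb',plane([top],i,.013)[0].round(3), 'low', plane([k[k[:,1].argmax()]],i,.013)[0].round(3))
c=cv2.resize(im[150:260,220:445],None,fx=3.5,fy=3.5,interpolation=cv2.INTER_CUBIC); cv2.imwrite('pics/c0.png',c)
go(.55,-.35,.45,0)
E
```

```text
knob [[ 0.5250053  -0.38808245  0.14      ]]
mat [0.53867395 0.38513779 0.004     ] [[0.63715345 0.46541153 0.004     ]
 [0.64127596 0.31679211 0.004     ]
 [0.44001177 0.30616898 0.004     ]
 [0.43625463 0.45217856 0.004     ]]
h0 99 bulb [0.61  0.176 0.013] low [0.443 0.209 0.013]
h1 78 bulb [ 0.63  -0.001  0.013] low [0.474 0.016 0.013]
h2 67 bulb [ 0.533 -0.089  0.013] low [ 0.512 -0.086  0.013]
h3 36 bulb [ 0.552 -0.202  0.013] low [ 0.537 -0.196  0.013]Traceback (most recent call last):
  File "<stdin>", line 8, in <module>
ValueError: attempt to get argmax of an empty sequence
```

```bash
python3 - <<'E'
from h import *
im=cv2.imread('pics/top0.png')
c=cv2.resize(im[150:300,225:475],None,fx=3,fy=3,interpolation=cv2.INTER_CUBIC); cv2.imwrite('pics/c0.png',c)
go(.50,-.37,.42,0)
E
```

```text
tcp [0.272  0.5901 0.4039] yaxis deg 65.3 j7 -12.0 shift cm [-60.89 -77.66  -1.5 ] twist 65.3Traceback (most recent call last):
  File "<stdin>", line 4, in <module>
  File "h.py", line 28, in go
    print(' t',o['clock'].round(1))
               ^^^^^^^^^^^^^^^^
AttributeError: 'float' object has no attribute 'round'
```

View pics/c0.png

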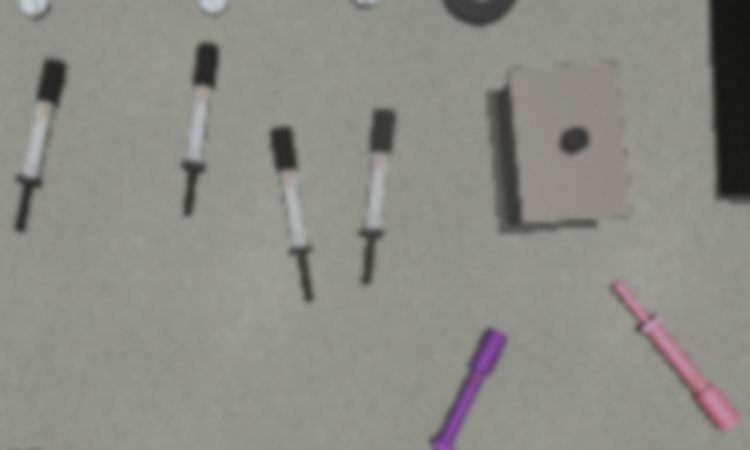

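The crop confirms four hydrometers with black bulb and nozzle and a clear barrel, at crop (40,145), (197,130), (292,215) and (377,195). The purple and pink ones are look-alikes. The lid's knob is at crop (574,140).

```bash
sed -i "s/o\['clock'\].round(1)/round(float(o['clock']),1)/" h.py
python3 -m creep '[{"z":-1.5,"twist":6},{"x":-2,"y":-2,"twist":0},{"x":-2.5,"y":-3.2},{"x":-2.5,"y":-3.2},{"x":-2.5,"y":-3.2},{"x":-2.5,"y":-3.2},{"x":-2.5,"y":-3.2},{"x":-2.5,"y":-3.2},{"x":-2.5,"y":-3.2},{"x":-2.5,"y":-3.2},{"x":-2.5,"y":-3.2},{"x":-2.5,"y":-3.2}]' 1; python3 -c "
from h import *
go(.50,-.37,.42,0)"
```

```text
tcp [0.272  0.5901 0.4039] yaxis deg 65.3 j7 -12.0 shift cm [-60.89 -77.66  -1.5 ] twist 65.3 t 0.1validation failed for argument at $[0]...
```

```bash

python3 -m creep '[{"x":0,"y":0,"z":-1.5,"twist":6},{"x":-2.5,"y":-3,"z":0,"twist":0},{"x":-2.5,"y":-3,"z":0,"twist":0},{"x":-2.5,"y":-3,"z":0,"twist":0},{"x":-2.5,"y":-3,"z":0,"twist":0},{"x":-2.5,"y":-3,"z":0,"twist":0},{"x":-2.5,"y":-3,"z":0,"twist":0},{"x":-2.5,"y":-3,"z":0,"twist":0},{"x":-2.5,"y":-3,"z":0,"twist":0},{"x":-2.5,"y":-3,"z":0,"twist":0},{"x":-2.5,"y":-3,"z":0,"twist":0}]' 1; python3 -c "
from h import *
go(.50,-.37,.42,0)"
```

```text
clock: 1.07
position: [0.3332, 0.2027, 0.4197]
eef_rot: [0.265, 0.964, 0.0, 0.0]
force: [1.7, 0.4, 0.2]
finger_gap: 1.004
finger_force: 0.0
tcp [0.3332 0.2027 0.4197] yaxis deg 59.3 j7 24.0 shift cm [-4.360e+01 -4.071e+01 -4.000e-02] twist 59.3 t 1.1
```

```bash

python3 -m creep '[{"x":-3,"y":-2.8,"z":0,"twist":0},{"x":-3,"y":-2.8,"z":0,"twist":0},{"x":-3,"y":-2.8,"z":0,"twist":0},{"x":-3,"y":-2.8,"z":0,"twist":0},{"x":-3,"y":-2.8,"z":0,"twist":0},{"x":-3,"y":-2.8,"z":0,"twist":0},{"x":-3,"y":-2.8,"z":0,"twist":0},{"x":-3,"y":-2.8,"z":0,"twist":0},{"x":-3,"y":-2.8,"z":0,"twist":0},{"x":-3,"y":-2.8,"z":0,"twist":0},{"x":-3,"y":-2.8,"z":0,"twist":0},{"x":-3,"y":-2.8,"z":0,"twist":0},{"x":-3,"y":-2.8,"z":0,"twist":0},{"x":-3,"y":-2.8,"z":0,"twist":0},{"x":0,"y":0,"z":0,"twist":-6},{"x":0,"y":0,"z":0,"twist":-6},{"x":0,"y":0,"z":0,"twist":-6},{"x":0,"y":0,"z":0,"twist":-6},{"x":0,"y":0,"z":0,"twist":-6},{"x":0,"y":0,"z":0,"twist":0}]' 1; python3 -c "
from h import *
go(.50,-.37,.42,90)
snap('wrist','w1.png');snap('top','t1.png')"
```

```text
clock: 2.73
position: [0.4941, -0.3468, 0.4193]
eef_rot: [0.005, 1.0, 0.0, -0.0]
force: [0.2, 1.0, -0.2]
finger_gap: 1.0
finger_force: 0.0
tcp [ 0.4941 -0.3468  0.4193] yaxis deg 89.5 j7 126.0 shift cm [-0.61 -2.31 -0.07] twist -0.5 t 2.7
```

View pics/w1.png

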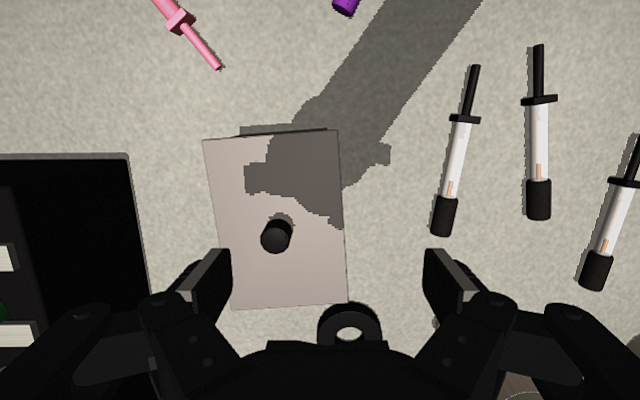

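The wrist view shows the lid with corners near (203,140), (338,129), (348,302) and (232,310), and the knob around (277,234). Three of the hydrometers are at the right, and pink and purple are at the top.

```bash
python3 - <<'E'
from h import *
i=optics.camera_info('wrist'); im=cv2.imread('pics/w1.png')
c=plane([(203,140),(338,129),(348,302),(232,310)],i,.116); print(c.round(4)); print('ctr',c.mean(0)); 
print('sides',np.linalg.norm(np.roll(c,-1,0)-c,axis=1)); 
for a,b in((0,3),(1,2)): d=c[b]-c[a]; print('yaw',np.degrees(np.arctan2(d[1],d[0])))
m=(im.max(2)<45).astype(np.uint8)[205:262,250:305]; n,l,s,ce=cv2.connectedComponentsWithStats(m); 
for k in range(1,n):
  if s[k][4]>100: print(s[k],ce[k]+[250,205], plane([ce[k]+[250,205]],i,.136))
ctr=c.mean(0)
for z in(.116,.124,.136,.148): print(z,pix([[ctr[0],ctr[1],z]],i))
# hydros + 5th check in top view
t=cv2.imread('pics/t1.png'); it=optics.camera_info('top')
go(ctr[0],ctr[1],.295)
cv2.imwrite('pics/t1c.png',cv2.resize(t[60:320,40:360],None,fx=2.3,fy=2.3))
E
```

```text
[[ 0.4486 -0.4509  0.116 ]
 [ 0.4413 -0.3373  0.116 ]
 [ 0.606  -0.3286  0.116 ]
 [ 0.613  -0.4421  0.116 ]]
ctr [ 0.52722229 -0.38972377  0.116     ]
sides [0.1138832  0.16482756 0.11368327 0.16457589]
yaw 3.068987048126393
yaw 3.0002969620075124
[ 11  14  31  35 700] [275.83714286 236.32428571] [[ 0.52838478 -0.39118879  0.136     ]]
0.116 [[280.76283798 226.73704908]]
0.124 [[279.5064445  229.91286907]]
0.136 [[277.48721986 235.01681633]]
0.148 [[275.28713109 240.57778675]]
tcp [ 0.494  -0.3469  0.4194] yaxis deg 89.1 j7 126.0 shift cm [-3.39 -4.24 12.44]  t 2.8
```

View pics/t1c.png

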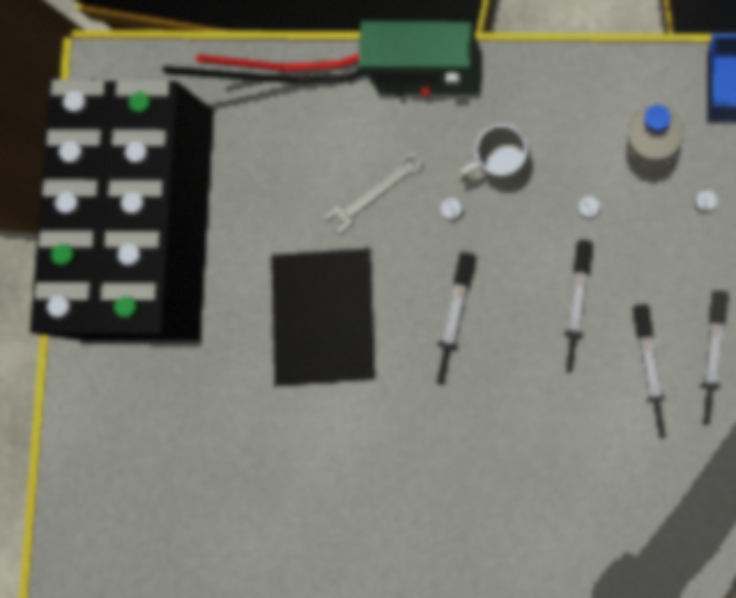

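No fifth hydrometer is visible. The mat and spanner are at crop (323,317) and (375,195). The lid measures 114 x 165 mm against the true 116 x 166, so I go for the knob.

```bash

python3 -m creep '[{"x":-1.7,"y":-2.1,"z":0,"twist":0},{"x":-1.75,"y":-2.2,"z":0,"twist":0},{"x":0,"y":0,"z":3,"twist":0},{"x":0,"y":0,"z":3,"twist":0},{"x":0,"y":0,"z":3,"twist":0},{"x":0,"y":0,"z":2,"twist":0},{"x":0,"y":0,"z":1.4,"twist":0},{"x":0,"y":0,"z":0,"twist":0},{"x":0,"y":0,"z":0,"twist":0}]' 1; python3 -m creep '[{"x":0,"y":0,"z":0,"twist":0},{"x":0,"y":0,"z":0,"twist":0},{"x":0,"y":0,"z":0,"twist":0},{"x":0,"y":0,"z":0,"twist":0},{"x":0,"y":0,"z":0,"twist":0},{"x":0,"y":0,"z":0,"twist":0},{"x":0,"y":0,"z":0,"twist":0},{"x":0,"y":0,"z":0,"twist":0}]' -1 80
```

```text
clock: 3.58
position: [0.5282, -0.3903, 0.2955]
eef_rot: [0.007, 1.0, 0.0, -0.0]
force: [-0.3, -0.1, 0.5]
finger_gap: 0.997
finger_force: 0.0
clock: 4.25
position: [0.5284, -0.3905, 0.2969]
eef_rot: [0.006, 1.0, -0.0, 0.001]
force: [-1.2, 0.3, 6.0]
finger_gap: 0.266
finger_force: 78.1
```

```bash

python3 -m creep '[{"x":0,"y":0,"z":-0.5,"twist":0},{"x":0,"y":0,"z":-1,"twist":0},{"x":0,"y":0,"z":-2,"twist":0},{"x":0,"y":0,"z":-3,"twist":0},{"x":0,"y":0,"z":-3,"twist":0},{"x":0,"y":0,"z":-1,"twist":0},{"x":0,"y":0,"z":0,"twist":0},{"x":0,"y":1,"z":0,"twist":0},{"x":0,"y":2,"z":0,"twist":0},{"x":0,"y":3,"z":0,"twist":0},{"x":0,"y":3,"z":0,"twist":0},{"x":0,"y":3,"z":0,"twist":0},{"x":0,"y":3,"z":0,"twist":0},{"x":0,"y":3,"z":0,"twist":0},{"x":0,"y":3,"z":0,"twist":0},{"x":0,"y":3,"z":0,"twist":0},{"x":0,"y":3,"z":0,"twist":0}]';
python3 -m creep '[{"x":0,"y":3,"z":0,"twist":0},{"x":0,"y":3,"z":0,"twist":0},{"x":0,"y":3,"z":0,"twist":0},{"x":0,"y":3,"z":0,"twist":0},{"x":0,"y":3,"z":0,"twist":0},{"x":0,"y":3,"z":0,"twist":0},{"x":0,"y":3,"z":0,"twist":0},{"x":0,"y":3,"z":0,"twist":0},{"x":0,"y":3,"z":0,"twist":0},{"x":0,"y":3,"z":0,"twist":0},{"x":0,"y":3,"z":0,"twist":0},{"x":0,"y":3,"z":0,"twist":0},{"x":0,"y":3,"z":0,"twist":0},{"x":0,"y":3,"z":0,"twist":0},{"x":0,"y":2,"z":0,"twist":0},{"x":0,"y":1,"z":0,"twist":0},{"x":0,"y":0,"z":0,"twist":0},{"x":0,"y":0,"z":0,"twist":0}]'
python3 -c "
from h import *
snap('wrist','w2.png');go(.539,.385,.17,90)"
```

```text
clock: 5.67
position: [0.5301, -0.1178, 0.3981]
eef_rot: [0.006, 1.0, 0.001, -0.002]
force: [0.5, 1.0, -2.8]
finger_gap: 0.266
finger_force: 78.7
clock: 7.17
position: [0.5367, 0.329, 0.3989]
eef_rot: [0.006, 1.0, -0.001, -0.001]
force: [0.4, -1.0, -2.8]
finger_gap: 0.262
finger_force: 78.6
tcp [0.5374 0.3278 0.3993] yaxis deg 89.2 j7 54.0 shift cm [-0.12  5.79 22.92] twist -0.8 t 7.2
```

View pics/w2.png

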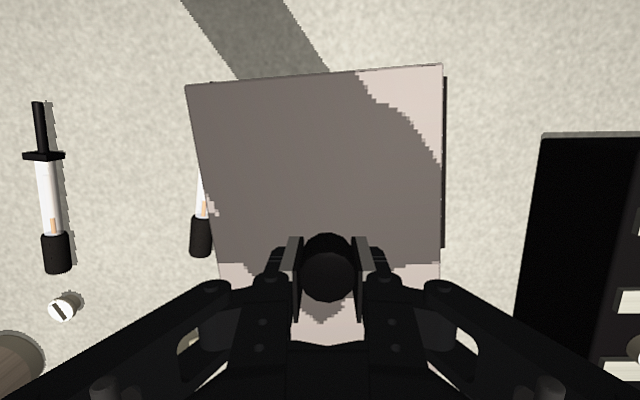

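The lid is held by the knob and level, with the mat (black edge at 445,160) below it and slightly further left.

```bash

python3 -m creep '[{"x":0,"y":2,"z":0,"twist":0},{"x":0,"y":2.4,"z":0,"twist":0},{"x":0,"y":1.4,"z":0,"twist":0},{"x":0,"y":0,"z":0,"twist":0},{"x":0,"y":0,"z":3,"twist":0},{"x":0,"y":0,"z":3,"twist":0},{"x":0,"y":0,"z":3,"twist":0},{"x":0,"y":0,"z":3,"twist":0},{"x":0,"y":0,"z":3,"twist":0},{"x":0,"y":0,"z":2,"twist":0},{"x":0,"y":0,"z":1,"twist":0},{"x":0,"y":0,"z":1,"twist":0},{"x":0,"y":0,"z":0.5,"twist":0},{"x":0,"y":0,"z":0.5,"twist":0},{"x":0,"y":0,"z":0,"twist":0}]'
python3 -m creep '[{"x":0,"y":0,"z":0.3,"twist":0},{"x":0,"y":0,"z":0.3,"twist":0},{"x":0,"y":0,"z":0.2,"twist":0},{"x":0,"y":0,"z":0,"twist":0},{"x":0,"y":0,"z":0,"twist":0}]'
```

```text
clock: 8.47
position: [0.5384, 0.3875, 0.2009]
eef_rot: [0.007, 1.0, 0.0, 0.0]
force: [-0.4, -1.5, -2.8]
finger_gap: 0.264
finger_force: 79.1
clock: 8.88
position: [0.5381, 0.3876, 0.1928]
eef_rot: [0.006, 1.0, 0.0, -0.0]
force: [-0.9, 0.0, -3.8]
finger_gap: 0.267
finger_force: 79.1
```

```bash

python3 -m creep '[{"x":0,"y":0,"z":0.1,"twist":0},{"x":0,"y":0,"z":0.1,"twist":0},{"x":0,"y":0,"z":0,"twist":0},{"x":0,"y":0,"z":0,"twist":0}]'
python3 -m creep '[{"x":0,"y":0,"z":0,"twist":0},{"x":0,"y":0,"z":0,"twist":0},{"x":0,"y":0,"z":0,"twist":0},{"x":0,"y":0,"z":0,"twist":0},{"x":0,"y":0,"z":0,"twist":0},{"x":0,"y":0,"z":0,"twist":0}]' 1
python3 -m creep '[{"x":0,"y":0,"z":-2,"twist":0},{"x":0,"y":0,"z":-4,"twist":0},{"x":0,"y":0,"z":-4,"twist":0},{"x":0,"y":0,"z":-4,"twist":0},{"x":0,"y":0,"z":-4,"twist":0},{"x":0,"y":0,"z":-4,"twist":0},{"x":0,"y":-4,"z":0,"twist":0},{"x":0,"y":-4,"z":0,"twist":0},{"x":0,"y":-4,"z":0,"twist":0},{"x":0,"y":-4,"z":0,"twist":0},{"x":0,"y":-4,"z":0,"twist":0},{"x":0,"y":-4,"z":0,"twist":0},{"x":0,"y":0,"z":0,"twist":0},{"x":0,"y":0,"z":0,"twist":0}]' 1
python3 -c "
from h import *
snap('wrist','w3.png');go(.6,.15,.4,90)"
```

```text
clock: 9.22
position: [0.5383, 0.3877, 0.1909]
eef_rot: [0.006, 1.0, 0.0, 0.0]
force: [-0.8, -0.1, -0.6]
finger_gap: 0.261
finger_force: 79.8
clock: 9.72
position: [0.5382, 0.3877, 0.1908]
eef_rot: [0.006, 1.0, 0.0, 0.0]
force: [0.2, -0.0, -0.2]
finger_gap: 1.006
finger_force: 0.0
clock: 10.88
position: [0.5354, 0.1441, 0.4111]
eef_rot: [0.01, 1.0, -0.0, 0.0]
force: [0.5, 0.9, -0.8]
finger_gap: 0.998
finger_force: 0.0
tcp [0.5351 0.1466 0.4111] yaxis deg 89.1 j7 71.0 shift cm [-6.48  0.44  1.11] twist -0.9 t 10.9
```

View pics/w3.png

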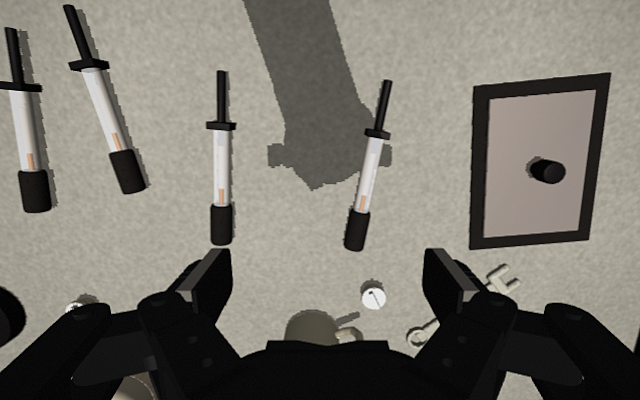

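The lid lies centred on the mat, knob at (547,171). The four hydrometers' bulbs are at (35,192), (127,171), (221,224) and (356,231).

```bash
cat >> h.py <<'E'
def hydros(im,i,ymax=260):
    """bulb centre, nozzle tip, axis angle of every black/white hydrometer seen by the wrist camera"""
    m=(im.max(2)<48).astype(np.uint8); n,l,s,ce=cv2.connectedComponentsWithStats(m); B=[];N=[]
    for k in range(1,n):
        x,y,w,h,a=s[k]
        if a<100 or a>4000: continue
        p=np.argwhere(l==k)[:,::-1].astype(float); W=plane(p,i,.013)[:,:2]
        (c,(e1,e2),_)=cv2.minAreaRect((W*1000).astype(np.float32)); L,S=max(e1,e2),min(e1,e2)
        if 40<L<62 and 20<S<34: B.append(np.array(c)/1000)
        elif 50<L<80 and S<34: N.append(W)
    for b in B:
        for W in N:
            d=W-b; r=np.linalg.norm(d,axis=1); t=W[r>r.max()-.006].mean(0)
            if 0.15<r.max()<.195: 
                u=b-t; print('bulb',b.round(4),'tip',t.round(4),'len',np.linalg.norm(u).round(3),'axis deg',np.degrees(np.arctan2(u[1],u[0])).round(1))
E
python3 - <<'E'
from h import *
hydros(cv2.imread('pics/w3.png'),optics.camera_info('wrist'))
E
```

```text
bulb [0.4558 0.0314] tip [0.4569 0.2151] len 0.184 axis deg -90.3
bulb [0.6101 0.1804] tip [0.4397 0.2127] len 0.173 axis deg -10.7
```

```bash
python3 -c "
from h import *
go(.617,.179,.171,79.3)"
python3 -m creep '[{"x":0,"y":0,"z":0,"twist":5},{"x":0,"y":0,"z":0,"twist":4.8},{"x":0,"y":0,"z":0,"twist":0}]' 1 25;python3 -c "
from h import *
go(.617,.179,.171,79.3)"
```

```text
tcp [0.5351 0.1466 0.4111] yaxis deg 89.1 j7 71.0 shift cm [-8.12  3.35 24.01] twist 9.8 t 10.9
clock: 11.18
position: [0.5348, 0.1497, 0.4107]
eef_rot: [0.092, 0.996, 0.0, -0.0]
force: [-0.3, 0.3, -0.8]
finger_gap: 1.001
finger_force: 0.0
tcp [0.5348 0.1497 0.4107] yaxis deg 79.5 j7 61.0 shift cm [-7.55  4.37 23.97] twist 0.2 t 11.2
```

```bash

python3 -m creep '[{"x":-2.5,"y":1.5,"z":0,"twist":0},{"x":-2.5,"y":1.5,"z":0,"twist":0},{"x":-2.5,"y":1.4,"z":0,"twist":0},{"x":0,"y":0,"z":4,"twist":0},{"x":0,"y":0,"z":4,"twist":0},{"x":0,"y":0,"z":4,"twist":0},{"x":0,"y":0,"z":3.5,"twist":0},{"x":0,"y":0,"z":2.5,"twist":0},{"x":0,"y":0,"z":0,"twist":0}]'
python3 -c "
from h import *
snap('wrist','w4.png');go(.617,.179,.171,79.3)"
```

```text
clock: 11.93
position: [0.6134, 0.1781, 0.2239]
eef_rot: [0.089, 0.996, -0.002, -0.005]
force: [-1.0, -0.6, -1.1]
finger_gap: 1.0
finger_force: 0.0
tcp [0.6149 0.1783 0.2272] yaxis deg 79.7 j7 62.0 shift cm [-0.23  0.12  5.62] twist 0.4 t 12.0
```

View pics/w4.png

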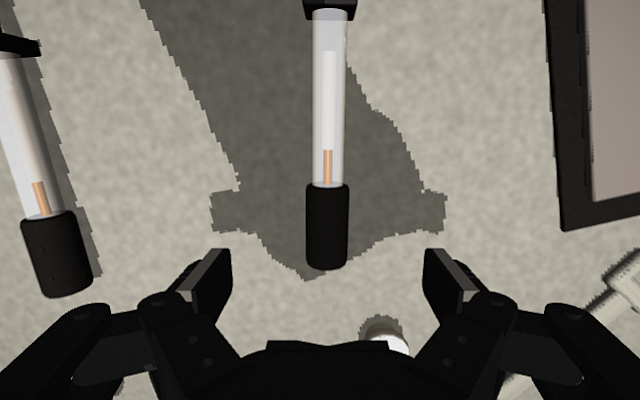

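The bulb (326,226) is centred between the open fingers and its axis is aligned, so I descend and grip.

```bash

python3 -m creep '[{"x":-0.2,"y":0.1,"z":2.5,"twist":0},{"x":0,"y":0,"z":2,"twist":0},{"x":0,"y":0,"z":1.1,"twist":0},{"x":0,"y":0,"z":0,"twist":0},{"x":0,"y":0,"z":0,"twist":0}]'
python3 -m creep '[{"x":0,"y":0,"z":0,"twist":0},{"x":0,"y":0,"z":0,"twist":0},{"x":0,"y":0,"z":0,"twist":0},{"x":0,"y":0,"z":0,"twist":0},{"x":0,"y":0,"z":0,"twist":0},{"x":0,"y":0,"z":0,"twist":0},{"x":0,"y":0,"z":0,"twist":0},{"x":0,"y":0,"z":0,"twist":0}]' -1 25
python3 -m creep '[{"x":0,"y":0,"z":-0.5,"twist":0},{"x":0,"y":0,"z":-1,"twist":0},{"x":0,"y":0,"z":-1.5,"twist":0},{"x":0,"y":0,"z":-2,"twist":0},{"x":0,"y":0,"z":-2,"twist":0},{"x":0,"y":0,"z":-2,"twist":0},{"x":0,"y":0,"z":0,"twist":0},{"x":0,"y":0,"z":0,"twist":0},{"x":0,"y":0,"z":0,"twist":0}]'
python3 -c "
from h import *
snap('wrist','w5.png');go(.617,.179,.171,79.3)"
```

```text
clock: 12.4
position: [0.6194, 0.1784, 0.1759]
eef_rot: [0.091, 0.996, 0.0, 0.0]
force: [-0.6, -0.3, 1.0]
finger_gap: 0.999
finger_force: 0.0
clock: 13.07
position: [0.6193, 0.1778, 0.1754]
eef_rot: [0.092, 0.996, 0.0, 0.0]
force: [-1.2, -0.4, 5.6]
finger_gap: 0.297
finger_force: 25.4
clock: 13.82
position: [0.6187, 0.1777, 0.2649]
eef_rot: [0.092, 0.996, 0.0, -0.0]
force: [0.3, -0.2, -1.2]
finger_gap: 0.293
finger_force: 24.8
tcp [0.6184 0.1777 0.2641] yaxis deg 79.5 j7 61.0 shift cm [0.15 0.11 9.31] twist 0.2 t 13.9
```

View pics/w5.png

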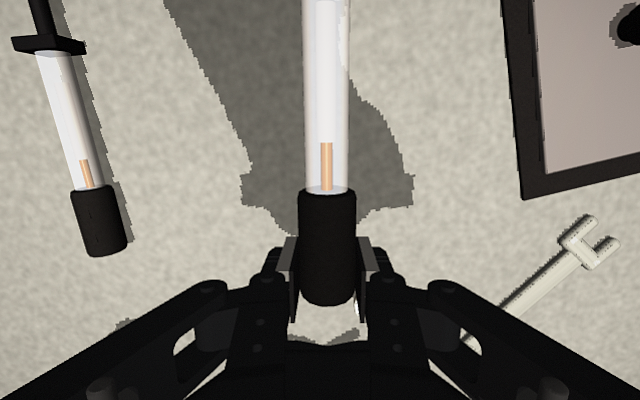

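At 25 N the hydrometer is held horizontal, bulb at (327,248). I try the minimum grip and a quick upward start to let it swing nozzle-down.

```bash

python3 -m creep '[{"x":0,"y":0,"z":0,"twist":0},{"x":0,"y":0,"z":0,"twist":0},{"x":0,"y":0,"z":0,"twist":0},{"x":0,"y":0,"z":-4,"twist":0},{"x":0,"y":0,"z":-4,"twist":0},{"x":0,"y":0,"z":-3,"twist":0},{"x":0,"y":0,"z":-2,"twist":0},{"x":0,"y":0,"z":-1,"twist":0},{"x":0,"y":0,"z":0,"twist":0},{"x":0,"y":0,"z":0,"twist":0},{"x":0,"y":0,"z":0,"twist":0},{"x":0,"y":0,"z":0,"twist":0}]' - 20
python3 -c "
from h import *
a,i=snap('wrist');b,j=snap('side'); cv2.imwrite('pics/m6.png',np.hstack([cv2.resize(a,(400,250)),cv2.resize(b[60:310,100:500],(400,250))]))
go(.617,.179,.171,79.3)"
```

```text
clock: 14.87
position: [0.6183, 0.1776, 0.4021]
eef_rot: [0.092, 0.996, -0.001, -0.002]
force: [0.2, 0.2, -0.8]
finger_gap: 0.294
finger_force: 24.8
tcp [0.6186 0.1777 0.4028] yaxis deg 79.5 j7 61.0 shift cm [ 0.12  0.13 23.18] twist 0.2 t 15.0
```

View pics/m6.png

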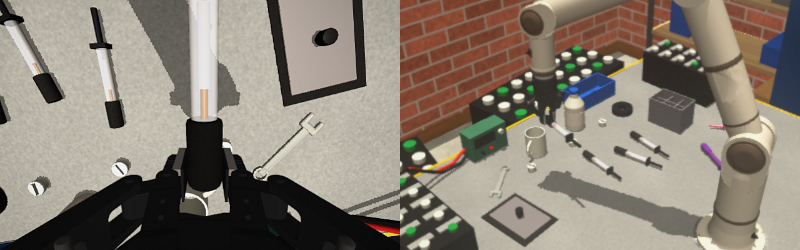

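The picture shows the hydrometer still horizontal, so pad friction holds it. 

New plan:
1. Set it back down and regrip the barrel just below the bulb.
2. Tip it nozzle-down by lowering the bulb onto the box's near rim.
3. Finish the turn by pushing the nozzle against the inside of a bay wall.

```bash

python3 -m creep '[{"x":0,"y":0,"z":4,"twist":0},{"x":0,"y":0,"z":4,"twist":0},{"x":0,"y":0,"z":4,"twist":0},{"x":0,"y":0,"z":4,"twist":0},{"x":0,"y":0,"z":3,"twist":0},{"x":0,"y":0,"z":2,"twist":0},{"x":0,"y":0,"z":1,"twist":0},{"x":0,"y":0,"z":0.5,"twist":0},{"x":0,"y":0,"z":0,"twist":0},{"x":0,"y":0,"z":0,"twist":0}]'
python3 -c "
from h import *
go(.617,.179,.176)"
```

```text
clock: 15.8
position: [0.6197, 0.178, 0.1807]
eef_rot: [0.092, 0.996, 0.0, 0.001]
force: [-0.7, -0.4, -0.7]
finger_gap: 0.293
finger_force: 24.8
tcp [0.6197 0.178  0.1807] yaxis deg 79.5 j7 61.0 shift cm [0.28 0.05 0.47]  t 15.8
```

```bash

python3 -m creep '[{"x":0,"y":0,"z":0.3,"twist":0},{"x":0,"y":0,"z":0.2,"twist":0},{"x":0,"y":0,"z":0,"twist":0},{"x":0,"y":0,"z":0,"twist":0}]'
python3 -m creep '[{"x":0,"y":0,"z":0,"twist":0},{"x":0,"y":0,"z":0,"twist":0},{"x":0,"y":0,"z":0,"twist":0},{"x":0,"y":0,"z":0,"twist":0},{"x":2.5,"y":0,"z":0,"twist":0},{"x":2.4,"y":0,"z":0,"twist":0},{"x":0,"y":0,"z":0,"twist":0},{"x":0,"y":0,"z":0.1,"twist":0},{"x":0,"y":0,"z":0,"twist":0}]' 0.4
python3 -m creep '[{"x":0,"y":0,"z":0,"twist":0},{"x":0,"y":0,"z":0,"twist":0},{"x":0,"y":0,"z":0,"twist":0},{"x":0,"y":0,"z":0,"twist":0},{"x":0,"y":0,"z":0,"twist":0},{"x":0,"y":0,"z":0,"twist":0},{"x":0,"y":0,"z":0,"twist":0}]' -1 30
python3 -m creep '[{"x":0,"y":0,"z":-1,"twist":0},{"x":0,"y":0,"z":-3,"twist":0},{"x":0,"y":0,"z":-4,"twist":0},{"x":0,"y":0,"z":-4,"twist":0},{"x":0,"y":0,"z":-4,"twist":0},{"x":0,"y":0,"z":-3,"twist":0},{"x":0,"y":0,"z":-1,"twist":0},{"x":0,"y":0,"z":0,"twist":0}]'
python3 -c "
from h import *
snap('wrist','w7.png');snap('side','s7.png')
go(.421,-.37,.37,90)"
```

```text
clock: 16.13
position: [0.6193, 0.1779, 0.1755]
eef_rot: [0.092, 0.996, 0.0, 0.001]
force: [0.2, 1.0, 1.3]
finger_gap: 0.293
finger_force: 24.8
clock: 16.88
position: [0.5713, 0.1868, 0.1739]
eef_rot: [0.092, 0.996, 0.0, 0.0]
force: [0.6, 0.0, -0.6]
finger_gap: 0.698
finger_force: 0.0
clock: 17.47
position: [0.5713, 0.1866, 0.1739]
eef_rot: [0.092, 0.996, 0.0, 0.0]
force: [0.9, -0.2, 2.5]
finger_gap: 0.199
finger_force: 30.0
clock: 18.13
position: [0.5715, 0.1872, 0.3779]
eef_rot: [0.092, 0.996, 0.002, 0.003]
force: [0.5, -0.3, -0.9]
finger_gap: 0.197
finger_force: 29.4
tcp [0.5701 0.1867 0.373 ] yaxis deg 79.5 j7 59.0 shift cm [  4.49 -57.45   0.34] twist -10.5 t 18.2
```

View pics/w7.png

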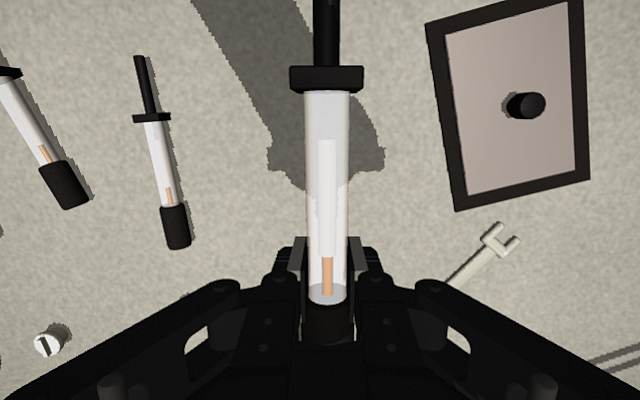

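The barrel is now held just below the bulb, collar at (326,78). Two other hydrometers are at (150,150) and (45,150), and the lid is still on the mat. Next I move toward the box and look at its rim.

```bash

python3 -m creep '[{"x":0,"y":0,"z":-1,"twist":-5},{"x":0,"y":0,"z":-2,"twist":-4},{"x":0,"y":0,"z":-2,"twist":0},{"x":0.4,"y":-2,"z":0,"twist":0},{"x":0.6,"y":-4,"z":0,"twist":0},{"x":0.6,"y":-4,"z":0,"twist":0},{"x":0.6,"y":-4,"z":0,"twist":0},{"x":0.6,"y":-4,"z":0,"twist":0},{"x":0.6,"y":-4,"z":0,"twist":0},{"x":0.6,"y":-4,"z":0,"twist":0},{"x":0.6,"y":-4,"z":0,"twist":0},{"x":0.6,"y":-4,"z":0,"twist":0},{"x":0.6,"y":-4,"z":0,"twist":0},{"x":0.6,"y":-4,"z":0,"twist":0},{"x":0.6,"y":-4,"z":0,"twist":0},{"x":0.6,"y":-2,"z":0,"twist":0},{"x":0,"y":-0.5,"z":0,"twist":0},{"x":0,"y":0,"z":0,"twist":0},{"x":0,"y":0,"z":0,"twist":0}]'
python3 -c "
from h import *
a,i=snap('wrist','w8.png');np.save('i8.npy',i,allow_pickle=True);snap('side','s8.png');snap('top','t8.png')
go(.421,-.37,.37,88)"
```

```text
clock: 19.82
position: [0.4818, -0.2949, 0.4215]
eef_rot: [0.013, 1.0, 0.001, -0.002]
force: [-0.5, 1.1, -1.5]
finger_gap: 0.192
finger_force: 29.5
tcp [ 0.4826 -0.2939  0.4228] yaxis deg 88.7 j7 121.0 shift cm [ 5.97 -7.76  5.28] twist 0.7 t 20.0
```

View pics/w8.png

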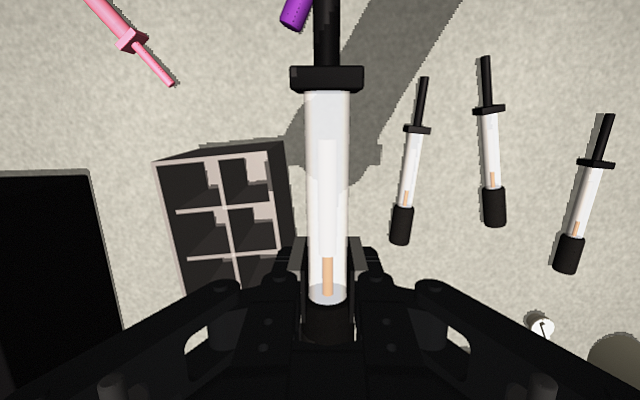

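The box is open. Its near rim corners are at (152,162) and (286,141), divider crossings near (229,208) and (237,257). Three hydrometers remain at (408,165), (490,140) and (585,195).

```bash
python3 - <<'E'
from h import *
i=np.load('i8.npy',allow_pickle=True).item(); im=cv2.imread('pics/w8.png')
w=plane([(152,162),(286,141),(229,208),(237,257),(218,156)],i,.110); print(w.round(4))
d=w[1]-w[0]; print(np.linalg.norm(d),np.degrees(np.arctan2(d[1],d[0]))-90)
a=np.radians(3); ux=np.array([np.cos(a),np.sin(a)]); uy=np.array([-np.sin(a),np.cos(a)])
for p,o in((w[0],(-77,-52)),(w[1],(-77,52)),(w[2],(-25,0)),(w[3],(25,0))): print('ctr',(p[:2]-ux*o[0]/1e3-uy*o[1]/1e3).round(4))
# hydros: dark components bounding info
m=(im.max(2)<55).astype(np.uint8); n,l,s,ce=cv2.connectedComponentsWithStats(m)
for k in range(1,n):
    x,y,ww,h,A=s[k]
    if x>370 and A>150 and y<280:
        W=plane(np.argwhere(l==k)[:,::-1],i,.013)[:,:2]; c,e,_=cv2.minAreaRect((W*1000).astype(np.float32)); print(s[k],np.round(c,1),np.round(e,1), W[W[:,0].argmin()].round(4))
E
```

```text
[[ 0.4529 -0.4482  0.11  ]
 [ 0.4377 -0.3291  0.11  ]
 [ 0.497  -0.385   0.11  ]
 [ 0.5461 -0.3826  0.11  ]
 [ 0.4491 -0.3895  0.11  ]]
0.12004182890381053 7.267571002307363
ctr [ 0.5271 -0.3922]
ctr [ 0.5173 -0.377 ]
ctr [ 0.5219 -0.3837]
ctr [ 0.5211 -0.3839]
[472  56  33  60 679] [ 390.3 -113.4] [61.9 36.1] [ 0.3599 -0.1194]
[403  77  28  57 439] [ 409.9 -187. ] [31.2 61.1] [ 0.3796 -0.1883]
[576 114  39  55 752] [455.7  28.1] [46.4 61.9] [0.4251 0.0254]
[482 187  24  41 854] [532.7 -89.6] [55.2 27.3] [ 0.5073 -0.1054]
[389 204  25  42 763] [ 553.7 -203.7] [25.7 53.5] [ 0.526  -0.2117]
[552 233  33  42 910] [599.   12.7] [33.3 55.7] [0.5699 0.0019]
```

```bash
python3 - <<'E'
from h import *
i=np.load('i8.npy',allow_pickle=True).item(); im=cv2.imread('pics/w8.png').astype(int)
for r in (185,232): print(r,[tuple(im[r,c]) [1] for c in range(150,300,2)])
for c in (195,215,255): print(c,[im[r,c][1] for r in range(140,290,2)])
E
```

```text
185 [np.int64(204), np.int64(208), np.int64(212), np.int64(183), np.int64(183), np.int64(107), np.int64(31), np.int64(36), np.int64(36), np.int64(37), np.int64(35), np.int64(35), np.int64(35), np.int64(36), np.int64(35), np.int64(34), np.int64(36), np.int64(37), np.int64(38), np.int64(36), np.int64(37), np.int64(36), np.int64(36), np.int64(35), np.int64(38), np.int64(34), np.int64(36), np.int64(36), np.int64(31), np.int64(96), np.int64(149), np.int64(86), np.int64(87), np.int64(83), np.int64(160), np.int64(192), np.int64(143), np.int64(33), np.int64(36), np.int64(38), np.int64(36), np.int64(34), np.int64(36), np.int64(37), np.int64(36), np.int64(35), np.int64(37), np.int64(36), np.int64(35), np.int64(52), np.int64(56), np.int64(49), np.int64(54), np.int64(41), np.int64(40), np.int64(39), np.int64(41), np.int64(41), np.int64(38), np.int64(97), np.int64(102), np.int64(55), np.int64(36), np.int64(37), np.int64(37), np.int64(36), np.int64(36), np.int64(36), np.int64(37), np.int64(33), np.int64(108), np.int64(211), np.int64(198), np.int64(206), np.int64(200)]
232 [np.int64(195), np.int64(
[... 3576 characters left out ...]
44), np.int64(43), np.int64(43), np.int64(44), np.int64(42), np.int64(43), np.int64(96), np.int64(199), np.int64(191), np.int64(192), np.int64(194), np.int64(196), np.int64(198), np.int64(199), np.int64(209), np.int64(94), np.int64(94), np.int64(40), np.int64(43), np.int64(44), np.int64(44), np.int64(44), np.int64(43), np.int64(43), np.int64(43), np.int64(43), np.int64(44), np.int64(44), np.int64(42), np.int64(40), np.int64(59), np.int64(192), np.int64(143), np.int64(29), np.int64(36), np.int64(35), np.int64(35), np.int64(36), np.int64(37), np.int64(38), np.int64(41), np.int64(44), np.int64(44), np.int64(43), np.int64(41), np.int64(42), np.int64(44), np.int64(44), np.int64(29), np.int64(13)]
```

```bash
python3 - <<'E'
from h import *
i=np.load('i8.npy',allow_pickle=True).item()
for n,p in dict(near_out=[(195,157),(215,155.3),(255,151)],div1=[(195,209.5)],div2=[(195,257.5),(215,256),(255,252.5)],left_out=[(156,185),(167.5,232)],mid=[(220.5,185),(229,232)],right_out=[(279,232)]).items(): print(n,plane(p,i,.110)[:,:2].round(4).tolist())
E
```

```text
near_out [[0.4495, -0.4098], [0.4485, -0.3921], [0.4456, -0.3567]]
div1 [[0.4976, -0.4163]]
div2 [[0.5455, -0.4228], [0.5445, -0.4035], [0.5419, -0.3649]]
left_out [[0.4737, -0.4481], [0.5188, -0.4449]]
mid [[0.4752, -0.3903], [0.5204, -0.3875]]
right_out [[0.5217, -0.3407]]
```

```bash

python3 -m creep '[{"x":2.5,"y":-2,"z":0,"twist":0},{"x":2.5,"y":-2.5,"z":0,"twist":0},{"x":1.6,"y":-2.5,"z":0,"twist":0},{"x":0,"y":0,"z":3,"twist":0},{"x":0,"y":0,"z":3,"twist":0},{"x":0,"y":0,"z":3,"twist":0},{"x":0,"y":0,"z":2,"twist":0},{"x":0,"y":0,"z":1,"twist":0},{"x":0,"y":0,"z":0,"twist":0},{"x":0,"y":0,"z":0,"twist":0}]'
python3 -c "
from h import *
snap('wrist','w9.png');i=optics.camera_info('wrist');np.save('i9.npy',i,allow_pickle=True)
go(.4175,-.365,.26,88)"
```

```text
clock: 20.8
position: [0.4146, -0.3637, 0.304]
eef_rot: [0.013, 1.0, 0.0, -0.0]
force: [0.2, -0.7, 0.0]
finger_gap: 0.197
finger_force: 29.5
tcp [ 0.4149 -0.3642  0.3048] yaxis deg 88.5 j7 134.0 shift cm [-0.26 -0.07  4.48] twist 0.5 t 20.9
```

View pics/w9.png

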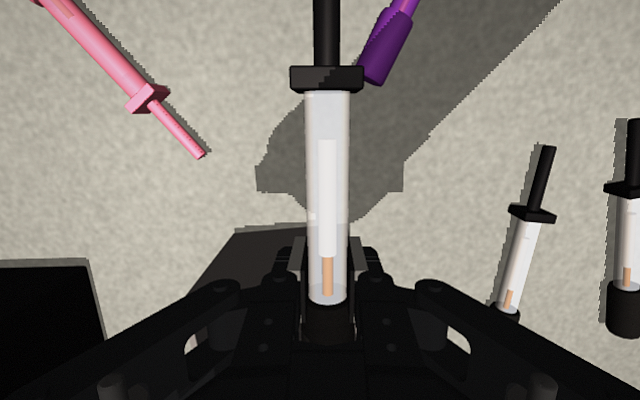

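The wrist view shows our hydrometer still held straight, and the purple bulb near (385,50). I check its clearance before levering.

```bash
python3 - <<'E'
from h import *
i=np.load('i9.npy',allow_pickle=True).item()
print('purple',plane([(410,14),(378,82),(362,72)],i,.02).round(3), 'pink tip',plane([(202,155)],i,.013).round(3))
it=optics.camera_info('top'); print(plane([(390,262),(366,311)],it,.013).round(3))
E
```

```text
purple [[ 0.283 -0.303  0.02 ]
 [ 0.328 -0.325  0.02 ]
 [ 0.321 -0.337  0.02 ]] pink tip [[ 0.38  -0.466  0.013]]
[[ 0.32  -0.329  0.013]
 [ 0.159 -0.246  0.013]]
```

```bash

python3 -m creep '[{"x":-0.25,"y":-2,"z":0,"twist":0},{"x":0,"y":0,"z":1,"twist":0},{"x":0,"y":0,"z":0.6,"twist":0},{"x":0,"y":0,"z":0,"twist":0}]'
python3 -m creep '[{"x":0,"y":0,"z":0.5,"twist":0},{"x":0,"y":0,"z":0.5,"twist":0},{"x":0,"y":0,"z":0,"twist":0}]'
python3 -m creep '[{"x":0,"y":0,"z":0.5,"twist":0},{"x":0,"y":0,"z":0.5,"twist":0},{"x":0,"y":0,"z":0,"twist":0}]'
python3 -c "
from h import *
im,i=snap('wrist');o=telemetry.get_obs();print(o['force'],o['position'])
c=im[:,327]; print([int(im[r,327].max()) for r in range(0,340,8)])"
```

```text
clock: 21.18
position: [0.4157, -0.3837, 0.2871]
eef_rot: [0.013, 1.0, 0.001, -0.0]
force: [-0.8, 1.2, -1.7]
finger_gap: 0.198
finger_force: 29.5
clock: 21.43
position: [0.4155, -0.384, 0.2776]
eef_rot: [0.013, 1.0, 0.0, -0.0]
force: [-2.7, 0.6, 4.6]
finger_gap: 0.194
finger_force: 30.8
clock: 21.68
position: [0.4145, -0.3843, 0.2679]
eef_rot: [0.014, 1.0, 0.0, -0.001]
force: [-7.3, 1.5, 8.1]
finger_gap: 0.195
finger_force: 36.9
[-6.60986193  2.57146103  7.28302777] [ 0.41446721 -0.38433333  0.26802224]
[22, 21, 24, 23, 23, 24, 25, 22, 24, 26, 20, 26, 16, 192, 192, 218, 217, 218, 234, 234, 234, 234, 234, 234, 235, 235, 234, 234, 234, 234, 234, 235, 232, 233, 234, 234, 234, 234, 200, 16, 18, 20, 18]
```

```bash

python3 -m creep '[{"x":0,"y":0,"z":0.4,"twist":0},{"x":0,"y":0,"z":0.3,"twist":0},{"x":-0.3,"y":0,"z":0,"twist":0},{"x":-0.3,"y":0,"z":0,"twist":0},{"x":0,"y":0,"z":0,"twist":0}]'
python3 -c "
from h import *
im,i=snap('wrist','w10.png');snap('side','s10.png');o=telemetry.get_obs();print(o['force'],o['position'])
print([int(im[r,327].max()) for r in range(0,340,8)])"
```

```text
clock: 22.15
position: [0.4155, -0.3851, 0.2604]
eef_rot: [0.015, 1.0, 0.002, -0.006]
force: [-21.4, 3.1, 17.3]
finger_gap: 0.201
finger_force: 46.4
[-21.58164526   2.74903274  16.77133239] [ 0.41539772 -0.38500603  0.26037087]
[185, 189, 179, 183, 20, 20, 24, 22, 20, 21, 21, 21, 17, 15, 17, 194, 195, 193, 218, 220, 234, 235, 234, 234, 235, 235, 234, 235, 235, 235, 234, 234, 234, 221, 221, 220, 221, 221, 221, 17, 19, 19, 19]
```

```bash
cat >> h.py <<'E'
def tilt(row,r,col=327,off=0,zP=.161):
    """tilt below horizontal of a point at distance r from the pivot seen at pixel row: ray in the tool x-z plane against a circle"""
    i=optics.camera_info('wrist'); o=telemetry.get_obs(); q=R.from_quat(o['eef_rot'])
    c,d=ray([(col,row)],i); P=o['position']+q.apply([0,0,zP])
    c=q.inv().apply(c-P); d=q.inv().apply(d[0]); c,d=c[[0,2]],d[[0,2]]; d/=np.linalg.norm(d)
    b=c@d; D=b*b-c@c+r*r
    if D<0: return 'ray misses by %.1f mm'%(1e3*(np.sqrt(c@c-b*b)-r))
    return [np.degrees(np.arctan2(*(c+t*d)[::-1])).round(1) for t in(-b-np.sqrt(D),-b+np.sqrt(D))]
E
python3 -c "
from h import *
print(tilt(32,.136),tilt(118,.074))"
```

```text
[np.float64(-58.8), np.float64(34.6)] [np.float64(-27.8), np.float64(30.3)]
```

```bash

python3 -m creep '[{"x":0,"y":0,"z":0.3,"twist":0},{"x":0,"y":0,"z":0.3,"twist":0},{"x":0,"y":0,"z":0,"twist":0},{"x":0,"y":0,"z":0,"twist":0}]' -1 20
python3 -c "
from h import *
im,i=snap('wrist');o=telemetry.get_obs();print(o['force'],o['position'])
v=[int(im[r,327].max()) for r in range(0,340)]; print(v[0:60:4],v[90:140:4])
r=[k for k in range(340) if v[k]>100 and v[k-1]<60]; print(r, [k for k in range(1,340) if v[k]<60 and v[k-1]>100])"
```

```text
clock: 22.58
position: [0.415, -0.3851, 0.2539]
eef_rot: [0.016, 1.0, 0.002, -0.006]
force: [-22.1, 1.8, 12.4]
finger_gap: 0.198
finger_force: 47.2
[-20.93356599   2.24374771  12.66099586] [ 0.41501107 -0.38511053  0.25386031]
[182, 186, 192, 184, 182, 185, 180, 180, 187, 187, 186, 180, 186, 193, 189] [21, 21, 14, 13, 11, 15, 13, 13, 12, 11, 7, 190, 193]
[0, 133] [309]
```

```bash

python3 -m creep '[{"x":0,"y":0,"z":-1,"twist":0},{"x":0,"y":0,"z":-2,"twist":0},{"x":0,"y":0,"z":-4,"twist":0},{"x":0,"y":0,"z":-4,"twist":0},{"x":0,"y":0,"z":-3,"twist":0},{"x":0,"y":0,"z":-1,"twist":0},{"x":0,"y":0,"z":0,"twist":0},{"x":0,"y":0,"z":0,"twist":0}]' -1 25
python3 -c "
from h import *
im,i=snap('wrist','w11.png');o=telemetry.get_obs();print(o['force'],o['position'])
v=im.max(2)[:,327].astype(int); k=np.nonzero((v[1:]<70)!=(v[:-1]<70))[0]; print(k)
for r in k[:3]: print(r,tilt(r,.136),tilt(r,.074))"
```

```text
clock: 23.3
position: [0.422, -0.3839, 0.4045]
eef_rot: [0.013, 1.0, 0.0, 0.0]
force: [-0.3, 0.9, -1.1]
finger_gap: 0.192
finger_force: 40.5
[ 0.31003824 -0.08162648 -1.22120874] [ 0.42165378 -0.38363021  0.40316084]
[ 55 130 310]
55 [np.float64(-59.3), np.float64(41.7)] ray misses by 12.5 mm
130 [np.float64(-60.6), np.float64(67.1)] [np.float64(-32.6), np.float64(39.2)]
310 [np.float64(-63.1), np.float64(132.4)] [np.float64(-69.7), np.float64(139.0)]
```

Tilt is about 41° nozzle-down, so the lever works. With this grip, though, the bulb end would foul the palm before vertical. I lay it down on free bench beside the box and regrip on the bulb's lower part at about x = +53 mm.

```bash

python3 -m creep '[{"x":-2,"y":3.2,"z":0,"twist":0},{"x":-2,"y":3,"z":0,"twist":0},{"x":-2,"y":3,"z":0,"twist":0},{"x":-1,"y":2,"z":0,"twist":0},{"x":0,"y":0,"z":3,"twist":0},{"x":0,"y":0,"z":4,"twist":0},{"x":0,"y":0,"z":3,"twist":0},{"x":0,"y":0,"z":2,"twist":0},{"x":0,"y":0,"z":1.5,"twist":0},{"x":0,"y":0,"z":1,"twist":0},{"x":0,"y":0,"z":1,"twist":0},{"x":0,"y":0,"z":1,"twist":0},{"x":0,"y":0,"z":1,"twist":0},{"x":0,"y":0,"z":1,"twist":0},{"x":0,"y":0,"z":0,"twist":0}]' -1 20
python3 -m creep '[{"x":0,"y":0,"z":1,"twist":0},{"x":0,"y":0,"z":1,"twist":0},{"x":0,"y":0,"z":1,"twist":0},{"x":0,"y":0,"z":0.7,"twist":0},{"x":0,"y":0,"z":0.5,"twist":0},{"x":0,"y":0,"z":0,"twist":0},{"x":0,"y":0,"z":0,"twist":0}]'
python3 -c "
from h import *
im,i=snap('wrist','w12.png');o=telemetry.get_obs();print(o['force'],o['position'])
v=im.max(2)[:,327].astype(int); k=np.nonzero((v[1:]<70)!=(v[:-1]<70))[0]; print(k)
for r in k[:3]: print(r,tilt(r,.136),tilt(r,.074))"
```

```text
clock: 24.6
position: [0.4946, -0.2741, 0.2183]
eef_rot: [0.013, 1.0, 0.0, -0.001]
force: [-1.3, -0.1, 1.1]
finger_gap: 0.198
finger_force: 31.8
clock: 25.18
position: [0.4944, -0.2742, 0.1771]
eef_rot: [0.014, 1.0, 0.0, -0.001]
force: [1.0, -0.2, 1.3]
finger_gap: 0.197
finger_force: 30.8
[-0.33694854  0.92670389  0.16012479] [ 0.49437854 -0.27423298  0.17733039]
[103 318]
103 [np.float64(-60.1), np.float64(57.6)] [np.float64(-19.3), np.float64(16.8)]
318 [np.float64(-63.2), np.float64(135.0)] [np.float64(-70.9), np.float64(142.8)]
```

```bash

python3 -m creep '[{"x":0,"y":0,"z":0.2,"twist":0},{"x":0,"y":0,"z":0.1,"twist":0},{"x":0,"y":0,"z":0,"twist":0},{"x":0,"y":0,"z":0,"twist":0}]'
python3 -m creep '[{"x":0,"y":0,"z":0,"twist":0},{"x":0,"y":0,"z":0,"twist":0},{"x":0,"y":0,"z":0,"twist":0},{"x":0,"y":0,"z":0,"twist":0},{"x":-2.8,"y":0,"z":0,"twist":0},{"x":0,"y":0,"z":0,"twist":0},{"x":0,"y":0,"z":0,"twist":0}]' 0
python3 -c "
from h import *
im,i=snap('wrist','w13.png')
v=im.max(2)[:,327].astype(int); k=np.nonzero((v[1:]<70)!=(v[:-1]<70))[0]; print(k, plane([(327,r) for r in k[:5]],i,.022).round(4).tolist())
for r in (150,): 
  v=im.max(2)[r].astype(int); print([c for c in range(250,400) if v[c]>225][::6])
go(0,0)"

```

```text
clock: 25.57
position: [0.4948, -0.2743, 0.1748]
eef_rot: [0.013, 1.0, 0.0, -0.0]
force: [0.4, 0.3, 2.8]
finger_gap: 0.198
finger_force: 31.0
clock: 26.15
position: [0.5243, -0.2733, 0.1744]
eef_rot: [0.012, 1.0, 0.001, 0.0]
force: [0.8, 5.0, 0.7]
finger_gap: 0.501
finger_force: 0.0
[  1   8  14 252] [[0.4214, -0.2712, 0.022], [0.4235, -0.2713, 0.022], [0.4253, -0.2713, 0.022], [0.5132, -0.2734, 0.022]]
[304, 310, 316, 322, 328, 334, 340]
tcp [ 0.5235 -0.2733  0.1743] yaxis deg 88.6 j7 122.0 shift cm [53.   26.05  0.07]  t 26.2
```

```bash

python3 -m creep '[{"x":-0.3,"y":0,"z":0,"twist":0},{"x":0,"y":0,"z":0,"twist":0},{"x":0,"y":0,"z":0,"twist":0},{"x":0,"y":0,"z":0,"twist":0},{"x":0,"y":0,"z":0,"twist":0},{"x":0,"y":0,"z":0,"twist":0},{"x":0,"y":0,"z":0,"twist":0},{"x":0,"y":0,"z":0,"twist":0}]' -1 20
python3 -m creep '[{"x":0,"y":0,"z":-1,"twist":0},{"x":0,"y":0,"z":-2,"twist":0},{"x":0,"y":0,"z":-4,"twist":0},{"x":0,"y":0,"z":-4,"twist":0},{"x":0,"y":0,"z":-2.5,"twist":0},{"x":0,"y":0,"z":-1,"twist":0},{"x":2.5,"y":-2,"z":0,"twist":0},{"x":2.5,"y":-3,"z":0,"twist":0},{"x":2.5,"y":-3,"z":0,"twist":0},{"x":2,"y":-3,"z":0,"twist":0},{"x":0.5,"y":0,"z":0,"twist":0},{"x":0,"y":0,"z":0,"twist":0},{"x":0,"y":0,"z":0,"twist":0}]'
python3 -c "
from h import *
im,i=snap('wrist','w14.png')
v=im.max(2)[:,327].astype(int); k=np.nonzero((v[1:]<70)!=(v[:-1]<70))[0]; print(k)
go(.4235,-.385,.299)"

```

```text
clock: 26.87
position: [0.5256, -0.2749, 0.1745]
eef_rot: [0.013, 1.0, 0.0, -0.0]
force: [-0.1, 3.1, -1.7]
finger_gap: 0.29
finger_force: 21.9
clock: 27.95
position: [0.4225, -0.383, 0.3197]
eef_rot: [0.014, 1.0, -0.0, 0.0]
force: [1.4, 1.2, -1.1]
finger_gap: 0.295
finger_force: 21.8
[ 13 251]
tcp [ 0.4235 -0.382   0.3197] yaxis deg 88.5 j7 135.0 shift cm [-0.01 -0.3   2.07]  t 28.0
```

```bash

python3 -m creep '[{"x":0,"y":0,"z":2,"twist":0},{"x":0,"y":0,"z":1,"twist":0},{"x":0,"y":0,"z":0.5,"twist":0},{"x":0,"y":0,"z":0.5,"twist":0},{"x":0,"y":0,"z":0.5,"twist":0},{"x":0,"y":0,"z":0.4,"twist":0},{"x":0,"y":0,"z":0,"twist":0},{"x":0,"y":0,"z":0,"twist":0}]'
python3 -c "
from h import *
im,i=snap('wrist','w14.png')
v=im.max(2)[:,327].astype(int); k=np.nonzero((v[1:]<70)!=(v[:-1]<70))[0]; print(k)
for r in k: print(r,tilt(r,.163),tilt(r,.101))
go(.4235,-.385,.268)"

```

```text
clock: 28.67
position: [0.4227, -0.3818, 0.2704]
eef_rot: [0.013, 1.0, 0.001, -0.001]
force: [-3.5, 0.7, 1.6]
finger_gap: 0.295
finger_force: 25.0
[ 43 240]
43 [np.float64(-67.0), np.float64(45.9)] [np.float64(-37.4), np.float64(16.3)]
240 [np.float64(-63.0), np.float64(108.6)] [np.float64(-60.4), np.float64(106.0)]
tcp [ 0.4228 -0.3821  0.2706] yaxis deg 88.5 j7 136.0 shift cm [-0.08 -0.29  0.26]  t 28.7
```

```bash

python3 -m creep '[{"x":0,"y":0,"z":0.4,"twist":0},{"x":0,"y":0,"z":0.4,"twist":0},{"x":0,"y":0,"z":0.3,"twist":0},{"x":0,"y":0,"z":0,"twist":0},{"x":0,"y":0,"z":0,"twist":0}]'
python3 -c "
from h import *
im,i=snap('wrist','w15.png')
v=im.max(2)[:,327].astype(int); k=np.nonzero((v[1:]<70)!=(v[:-1]<70))[0]; print(k)
for r in k: print(r,tilt(r,.163),tilt(r,.1018))
go(.4235,-.385,.268)"

```

```text
clock: 29.13
position: [0.4235, -0.3828, 0.2609]
eef_rot: [0.013, 1.0, -0.0, 0.001]
force: [-4.3, 2.7, 8.9]
finger_gap: 0.296
finger_force: 29.6
[  5  75 236]
5 [np.float64(-67.8), np.float64(36.2)] [np.float64(-25.7), np.float64(-6.0)]
75 [np.float64(-66.3), np.float64(54.8)] [np.float64(-43.8), np.float64(32.3)]
236 [np.float64(-63.1), np.float64(107.3)] [np.float64(-60.2), np.float64(104.3)]
tcp [ 0.4235 -0.3827  0.2609] yaxis deg 88.5 j7 136.0 shift cm [-0.   -0.23 -0.71]  t 29.2
```

```bash

python3 -m creep '[{"x":0,"y":0,"z":-1,"twist":0},{"x":0,"y":0,"z":-3,"twist":0},{"x":0,"y":0,"z":-4,"twist":0},{"x":0,"y":0,"z":-4,"twist":0},{"x":0,"y":0,"z":-2,"twist":0},{"x":0,"y":0,"z":-0.5,"twist":0},{"x":0,"y":0,"z":0,"twist":0}]'
python3 -c "
from h import *
im,i=snap('wrist','w16.png')
v=im.max(2)[:,327].astype(int); k=np.nonzero((v[1:]<70)!=(v[:-1]<70))[0]; print(k)
for r in k: print(r,tilt(r,.163),tilt(r,.1018))
go(.596,-.418,.384)"

```

```text
clock: 29.77
position: [0.4239, -0.3829, 0.4074]
eef_rot: [0.013, 1.0, -0.002, 0.003]
force: [1.0, -0.7, -0.8]
finger_gap: 0.294
finger_force: 28.5
[  1  73 236]
1 [np.float64(-67.9), np.float64(35.3)] [np.float64(-22.3), np.float64(-10.3)]
73 [np.float64(-66.3), np.float64(54.2)] [np.float64(-43.5), np.float64(31.4)]
236 [np.float64(-63.1), np.float64(107.3)] [np.float64(-60.2), np.float64(104.4)]
tcp [ 0.4234 -0.3824  0.4052] yaxis deg 88.5 j7 133.0 shift cm [-17.35  -3.11   2.15]  t 29.8
```

```bash

python3 -m creep '[{"x":-2,"y":-0.6,"z":0,"twist":0},{"x":-3,"y":-0.6,"z":0,"twist":0},{"x":-4,"y":-0.6,"z":0,"twist":0},{"x":-4,"y":-0.6,"z":0,"twist":0},{"x":-3,"y":-0.6,"z":0,"twist":0},{"x":-1.3,"y":-0.1,"z":0,"twist":0},{"x":0,"y":0,"z":1,"twist":0},{"x":0,"y":0,"z":0.8,"twist":0},{"x":0,"y":0,"z":0,"twist":0},{"x":0,"y":0,"z":0,"twist":0}]'
python3 -c "
from h import *
im,i=snap('wrist','w17.png'); np.save('i17.npy',i,allow_pickle=True)
v=im.max(2)[:,327].astype(int); k=np.nonzero((v[1:]<70)!=(v[:-1]<70))[0]; print(k)
go(.596,-.418,.384)
cv2.imwrite('pics/w17c.png',cv2.resize(im[0:280,150:520],None,fx=2.1,fy=2.1))"

```

```text
clock: 30.65
position: [0.5931, -0.4183, 0.3843]
eef_rot: [0.014, 1.0, 0.001, -0.002]
force: [-0.4, -0.2, -0.1]
finger_gap: 0.291
finger_force: 28.5
[  1  73 236]
tcp [ 0.5935 -0.4185  0.3857] yaxis deg 88.4 j7 128.0 shift cm [-0.25  0.06  0.17]  t 30.7
```

View pics/w17c.png

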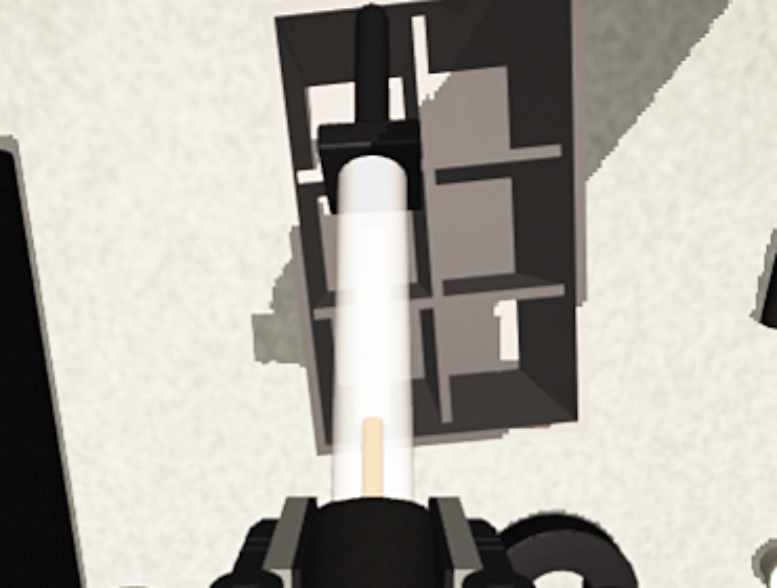

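The crop shows the tip at crop (372,8), near the near-wall rim, in the left column of bays. The mid divider runs (420,20)→(445,420). The box rim corners are at (276,17), (318,455) and (578,420), and cross dividers are at (530,153) and (530,291).

```bash
python3 - <<'E'
from h import *
i=np.load('i17.npy',allow_pickle=True).item()
f=lambda u,v:(150+u/2.1,v/2.1)
for n,p in dict(nl=(276,17),fl=(318,455),fr=(578,420),div1=(530,153),div2=(530,291),midn=(418,20),midf=(445,420),x1=(424,172),x2=(438,300),nearw=(372,9)).items(): print(n,plane([f(*p)],i,.110)[0,:2].round(4))
print('tip',plane([f(372,8)],i,.125)[0].round(4), 'predicted', pix([[.463,-.418,.125]],i))
im=cv2.imread('pics/w17.png').max(2)
for c in (405,300): print(c,im[0:225:2,c].tolist())
print(im[180,280:430:2].tolist())
E
```

```text
nl [ 0.4566 -0.4454]
fl [ 0.6059 -0.4392]
fr [ 0.5948 -0.3406]
div1 [ 0.5    -0.3619]
div2 [ 0.5463 -0.3603]
midn [ 0.4587 -0.3995]
midf [ 0.5934 -0.3907]
x1 [ 0.5051 -0.3979]
x2 [ 0.5486 -0.3932]
nearw [ 0.4551 -0.4143]
tip [ 0.4592 -0.4145  0.125 ] predicted [[321.8345749   10.70677814]]
405 [44, 43, 43, 44, 42, 41, 43, 44, 42, 43, 44, 43, 43, 43, 42, 44, 45, 43, 43, 44, 44, 43, 44, 43, 44, 45, 45, 42, 44, 43, 45, 46, 43, 45, 38, 143, 149, 160, 49, 44, 44, 44, 44, 45, 46, 46, 46, 45, 47, 44, 46, 44, 45, 44, 46, 45, 46, 45, 46, 46, 46, 45, 46, 44, 44, 46, 57, 62, 91, 150, 153, 64, 45, 47, 44, 47, 46, 45, 47, 47, 47, 46, 46, 48, 46, 49, 48, 48, 47, 47, 44, 49, 64, 62, 61, 63, 63, 63, 64, 64, 62, 85, 241, 238, 243, 242, 239, 238, 238, 238, 240, 237, 236]
300 [237, 237, 249, 69, 48, 46, 47, 47, 48, 45, 47, 50, 49, 48, 47, 50, 50, 49, 48, 47, 41, 251, 242, 243, 243, 243, 244, 244, 245, 248, 251, 234, 239, 157, 121, 136, 152, 191, 154, 146, 186, 250, 248, 187, 46, 49, 48, 50, 41, 41, 44, 47, 47, 49, 50, 53, 50, 50, 50, 51, 54, 50, 52, 52, 52, 52, 52, 51, 52, 51, 51, 52, 52, 64, 156, 147, 83, 51, 49, 50, 48, 46, 43, 47, 61, 76, 92, 108, 116, 126, 135, 144, 145, 145, 141, 140, 140, 138, 139, 134, 133, 129, 127, 123, 137, 154, 179, 206, 220, 241, 239, 241, 241]
[238, 236, 237, 235, 238, 239, 240, 247, 186, 137, 135, 42, 51, 51, 72, 195, 235, 244, 248, 249, 252, 253, 254, 254, 254, 253, 253, 252, 250, 249, 246, 236, 211, 101, 92, 85, 59, 44, 45, 69, 147, 148, 71, 60, 60, 61, 64, 62, 64, 62, 63, 63, 64, 62, 64, 64, 63, 63, 62, 62, 64, 55, 43, 45, 48, 47, 48, 46, 46, 44, 49, 44, 82, 250, 239]
```

```bash

python3 -m creep '[{"x":0,"y":-0.8,"z":0,"twist":0},{"x":0,"y":0,"z":1,"twist":0},{"x":0,"y":0,"z":1,"twist":0},{"x":0,"y":0,"z":0.8,"twist":0},{"x":0,"y":0,"z":0,"twist":0},{"x":0,"y":0,"z":0,"twist":0}]'
python3 -m creep '[{"x":1,"y":0,"z":0,"twist":0},{"x":1,"y":0,"z":0,"twist":0},{"x":1,"y":0,"z":0,"twist":0},{"x":0,"y":0,"z":0,"twist":0}]'
python3 -c "
from h import *
im,i=snap('wrist','w18.png')
v=im.max(2)[:,327].astype(int); k=np.nonzero((v[1:]<70)!=(v[:-1]<70))[0]; print(k)
for r in k: print(r,tilt(r,.163),tilt(r,.1018))
go(.48,-.425,.384)"

```

```text
clock: 31.2
position: [0.5946, -0.4256, 0.3572]
eef_rot: [0.013, 1.0, 0.001, -0.001]
force: [0.2, 0.9, -0.2]
finger_gap: 0.295
finger_force: 28.5
clock: 31.53
position: [0.5662, -0.4252, 0.3619]
eef_rot: [0.013, 1.0, -0.001, 0.003]
force: [1.7, 0.2, 0.4]
finger_gap: 0.297
finger_force: 28.1
[ 34  95 239]
34 [np.float64(-67.2), np.float64(43.5)] [np.float64(-36.2), np.float64(12.5)]
95 [np.float64(-65.9), np.float64(60.7)] [np.float64(-46.5), np.float64(41.4)]
239 [np.float64(-63.0), np.float64(108.2)] [np.float64(-60.4), np.float64(105.6)]
tcp [ 0.5659 -0.4253  0.3608] yaxis deg 88.5 j7 130.0 shift cm [ 8.57 -0.2  -2.35]  t 31.6
```

```bash

python3 -m creep '[{"x":1,"y":0,"z":0,"twist":0},{"x":1,"y":0,"z":0,"twist":0},{"x":1,"y":0,"z":0,"twist":0},{"x":1,"y":0,"z":0,"twist":0},{"x":1,"y":0,"z":0,"twist":0},{"x":0,"y":0,"z":0,"twist":0}]'
python3 -c "
from h import *
im,i=snap('wrist','w19.png')
v=im.max(2)[:,327].astype(int); k=np.nonzero((v[1:]<70)!=(v[:-1]<70))[0]; print(k)
for r in k: print(r,tilt(r,.163),tilt(r,.1018))
go(.48,-.425,.384)"
python3 -m creep '[{"x":0.8,"y":0,"z":0,"twist":0},{"x":0.8,"y":0,"z":0,"twist":0},{"x":0.8,"y":0,"z":0,"twist":0},{"x":0,"y":0,"z":0,"twist":0}]'
python3 -c "
from h import *
im,i=snap('wrist','w20.png')
v=im.max(2)[:,327].astype(int); k=np.nonzero((v[1:]<70)!=(v[:-1]<70))[0]; print(k)
for r in k: print(r,tilt(r,.163),tilt(r,.1018))
go(.48,-.425,.384)"

```

```text
clock: 32.08
position: [0.5118, -0.4247, 0.3582]
eef_rot: [0.015, 1.0, 0.0, -0.002]
force: [-0.0, 1.1, -1.2]
finger_gap: 0.295
finger_force: 31.0
[119 120 128 154 246]
119 [np.float64(-65.4), np.float64(68.2)] [np.float64(-49.4), np.float64(52.2)]
120 [np.float64(-65.3), np.float64(68.5)] [np.float64(-49.5), np.float64(52.7)]
128 [np.float64(-65.2), np.float64(71.0)] [np.float64(-50.4), np.float64(56.3)]
154 [np.float64(-64.7), np.float64(79.6)] [np.float64(-53.1), np.float64(68.0)]
246 [np.float64(-62.9), np.float64(110.6)] [np.float64(-60.9), np.float64(108.7)]
tcp [ 0.5126 -0.4245  0.358 ] yaxis deg 88.3 j7 132.0 shift cm [ 3.27 -0.14 -2.59]  t 32.1
clock: 32.47
position: [0.4888, -0.4238, 0.3586]
eef_rot: [0.014, 1.0, 0.0, -0.001]
force: [0.5, 0.0, -1.2]
finger_gap: 0.296
finger_force: 32.6
[141 154 161 174 249]
141 [np.float64(-64.9), np.float64(75.3)] [np.float64(-51.8), np.float64(62.1)]
154 [np.float64(-64.7), np.float64(79.6)] [np.float64(-53.1), np.float64(68.0)]
161 [np.float64(-64.5), np.float64(81.9)] [np.float64(-53.7), np.float64(71.1)]
174 [np.float64(-64.3), np.float64(86.3)] [np.float64(-55.0), np.float64(77.0)]
249 [np.float64(-62.8), np.float64(111.6)] [np.float64(-61.2), np.float64(109.9)]
tcp [ 0.4895 -0.4236  0.3585] yaxis deg 88.4 j7 133.0 shift cm [ 0.95 -0.16 -2.55]  t 32.5
```

```bash

python3 -m creep '[{"x":-0.3,"y":0.3,"z":0,"twist":0},{"x":0,"y":0,"z":1,"twist":0},{"x":0,"y":0,"z":1,"twist":0},{"x":0,"y":0,"z":0.6,"twist":0},{"x":0,"y":0,"z":0.3,"twist":0},{"x":0,"y":0,"z":0,"twist":0},{"x":0,"y":0,"z":0,"twist":0}]'
python3 -m creep '[{"x":0,"y":0,"z":0,"twist":0},{"x":0,"y":0,"z":0,"twist":0},{"x":0,"y":0,"z":0,"twist":0},{"x":0,"y":0,"z":0,"twist":0}]' -0.1
python3 -m creep '[{"x":0,"y":0,"z":-1,"twist":0},{"x":0,"y":0,"z":-2,"twist":0},{"x":0,"y":0,"z":-3,"twist":0},{"x":0,"y":0,"z":-4,"twist":0},{"x":0,"y":0,"z":-3,"twist":0},{"x":0,"y":0,"z":0,"twist":0},{"x":0,"y":0,"z":0,"twist":0}]'
python3 -c "
from h import *
im,i=snap('wrist','w21.png');np.save('i21.npy',i,allow_pickle=True);snap('top','t21.png');snap('side','s21.png')
go(.48,-.36,.384)"

```

```text
clock: 33.1
position: [0.4938, -0.4205, 0.3291]
eef_rot: [0.013, 1.0, 0.0, -0.001]
force: [0.0, 0.1, -0.3]
finger_gap: 0.294
finger_force: 32.3
clock: 33.43
position: [0.4941, -0.4205, 0.3302]
eef_rot: [0.013, 1.0, -0.0, 0.0]
force: [-0.3, -0.0, -0.7]
finger_gap: 0.448
finger_force: 0.0
clock: 34.02
position: [0.4942, -0.421, 0.4635]
eef_rot: [0.014, 1.0, -0.002, 0.003]
force: [-1.0, 0.1, -0.6]
finger_gap: 0.448
finger_force: 0.0
tcp [ 0.4937 -0.42    0.4586] yaxis deg 88.5 j7 132.0 shift cm [1.51 5.95 7.47]  t 34.2
```

```bash
cat >> h.py <<'E'
def black(im,i,z,lo,hi,t=30,amin=80):
    """black blobs whose centroid, cast on height z, lies in the window lo..hi (x,y)"""
    m=(im.max(2)<t).astype(np.uint8); n,l,s,ce=cv2.connectedComponentsWithStats(m)
    for k in range(1,n):
        w=plane([ce[k]],i,z)[0,:2]
        if s[k][4]>amin and lo[0]<w[0]<hi[0] and lo[1]<w[1]<hi[1]: print('blob',s[k].tolist(),ce[k].round(1),w.round(4))
E
python3 - <<'E'
from h import *
i=np.load('i21.npy',allow_pickle=True).item(); im=cv2.imread('pics/w21.png')
print(pix([[.48,-.42,.205],[.48,-.42,.155],[.45,-.44,.11],[.6,-.33,.11]],i))
black(im,i,.2,(.40,-.55),(.65,-.25))
print('cam',i['T'][:3,3])
E
```

```text
[[329.82060219 184.43507749]
 [329.49989591 171.48736754]
 [308.3767766  133.59984605]
 [412.62576863 267.82873416]]
blob [561, 43, 36, 55, 414] [576.1  75.1] [ 0.4095 -0.2512]
blob [508, 63, 15, 45, 158] [514.4  83.2] [ 0.4135 -0.2922]
blob [317, 138, 24, 27, 240] [329.  148.9] [ 0.4548 -0.4199]
blob [0, 154, 640, 246, 56196] [290.9 323.2] [ 0.6011 -0.4559]
blob [477, 182, 17, 36, 189] [482.4 197.8] [ 0.4945 -0.3054]
blob [309, 193, 31, 50, 1110] [325.4 215. ] [ 0.5051 -0.424 ]
blob [270, 238, 18, 87, 752] [279.7 274.9] [ 0.5552 -0.4624]
cam [ 0.42690249 -0.41999986  0.43192754]
```

The blob numbers show the first hydrometer standing in the bay: bulb blob at (325,215), collar at (329,149), about 6° lean. I have used my picture views, so the rest goes by numbers. Next, re-measure the others from above.

```bash

python3 -m creep '[{"x":0,"y":3,"z":0,"twist":0},{"x":0,"y":4,"z":0,"twist":0},{"x":0,"y":4,"z":0,"twist":0},{"x":0,"y":4,"z":0,"twist":0},{"x":0,"y":4,"z":0,"twist":0},{"x":0,"y":4,"z":0,"twist":0},{"x":0,"y":3,"z":0,"twist":5},{"x":0,"y":0,"z":0,"twist":0},{"x":0,"y":0,"z":0,"twist":0}]' 1 20
cat >> h.py <<'E'
def find(fn=None,t=55):
    im,i=snap('wrist',fn); m=(im.max(2)<t).astype(np.uint8); n,l,s,ce=cv2.connectedComponentsWithStats(m); B=[];N=[]
    for k in range(1,n):
        if not 150<s[k][4]<6000: continue
        p=np.argwhere(l==k)[:,::-1]
        if p[:,1].min()<1 : continue
        W=plane(p,i,.013)[:,:2]; c,e,_=cv2.minAreaRect((W*1000).astype(np.float32)); L,S=max(e),min(e); c=np.array(c)/1e3
        if 47<L<60 and 22<S<34: B.append(c)
        if 55<L<70 and 22<S<47: N.append(W)
    for b in B:
        for W in N:
            d=np.linalg.norm(W-b,axis=1)
            if .165<d.max()<.188 and W[:,0].mean()<b[0]:
                t=W[d>d.max()-.012].mean(0); u=b-t; print('bulb',b.round(4),'tip~',t.round(4),'len',round(d.max(),3),'axis',np.degrees(np.arctan2(u[1],u[0])).round(1))
    return im,i
E
python3 -c "
from h import *
find('w22.png'); go(.55,-.205,.25,83.4)"

```

```text
clock: 34.92
position: [0.501, -0.1579, 0.4584]
eef_rot: [0.054, 0.999, 0.0, -0.001]
force: [0.5, -1.1, -0.2]
finger_gap: 1.005
finger_force: 0.0
bulb [ 0.5329 -0.0908] tip~ [ 0.365  -0.1187] len 0.176 axis 9.4
bulb [ 0.5329 -0.0908] tip~ [ 0.3861 -0.1847] len 0.181 axis 32.6
bulb [ 0.5532 -0.2041] tip~ [ 0.385  -0.1842] len 0.175 axis -6.7
bulb [0.5985 0.0115] tip~ [0.4311 0.029 ] len 0.174 axis -6.0
tcp [ 0.5007 -0.16    0.4586] yaxis deg 83.6 j7 100.0 shift cm [-5.44 -3.92 20.85] twist 0.2 t 35.0
```

```bash
python3 -c "
from h import *
go(.5413,-.2027,.1745,83.3)"
python3 -m creep '[{"x":-2.2,"y":-2.2,"z":0,"twist":0},{"x":-2.3,"y":-1.5,"z":0,"twist":0},{"x":0,"y":0,"z":4,"twist":0},{"x":0,"y":0,"z":4,"twist":0},{"x":0,"y":0,"z":4,"twist":0},{"x":0,"y":0,"z":4,"twist":0},{"x":0,"y":0,"z":3,"twist":0},{"x":0,"y":0,"z":2,"twist":0},{"x":0,"y":0,"z":0,"twist":0},{"x":0,"y":0,"z":0,"twist":0}]' 0.4
python3 -c "
from h import *
im,i=snap('wrist'); print(im.max(2)[:,327][190:300:4].tolist(), im.max(2)[260,290:370:4].tolist())
go(.5413,-.2027,.1745,83.3)"
```

```text
tcp [ 0.5007 -0.16    0.4586] yaxis deg 83.6 j7 100.0 shift cm [-4.57 -3.79 28.41] twist 0.3 t 35.0
clock: 35.8
position: [0.5404, -0.204, 0.2482]
eef_rot: [0.058, 0.998, -0.0, -0.002]
force: [0.5, -0.8, 0.6]
finger_gap: 0.699
finger_force: 0.0
[200, 201, 198, 64, 22, 20, 21, 22, 20, 21, 21, 21, 17, 19, 22, 21, 21, 21, 28, 37, 36, 203, 197, 196, 198, 197, 202, 200] [205, 200, 202, 203, 199, 200, 22, 27, 17, 19, 17, 19, 26, 31, 18, 207, 199, 202, 196, 200]
tcp [ 0.5413 -0.204   0.2498] yaxis deg 83.4 j7 107.0 shift cm [0.01 0.13 7.53] twist 0.1 t 35.9
```

```bash

python3 -m creep '[{"x":0,"y":0.1,"z":3,"twist":0},{"x":0,"y":0,"z":2.5,"twist":0},{"x":0,"y":0,"z":1.5,"twist":0},{"x":0,"y":0,"z":0.5,"twist":0},{"x":0,"y":0,"z":0,"twist":0},{"x":0,"y":0,"z":0,"twist":0}]'
python3 -m creep '[{"x":0,"y":0,"z":0,"twist":0},{"x":0,"y":0,"z":0,"twist":0},{"x":0,"y":0,"z":0,"twist":0},{"x":0,"y":0,"z":0,"twist":0},{"x":0,"y":0,"z":0,"twist":0},{"x":0,"y":0,"z":0,"twist":0}]' -1 20
python3 -m creep '[{"x":0,"y":0,"z":-1,"twist":0},{"x":0,"y":0,"z":-2,"twist":0},{"x":0,"y":0,"z":-4,"twist":0},{"x":0,"y":0,"z":-4,"twist":0},{"x":0,"y":0,"z":-3,"twist":-2.5},{"x":0,"y":0,"z":-1,"twist":-2.5},{"x":0,"y":0,"z":0,"twist":0}]'
python3 -c "
from h import *
im,i=snap('wrist')
v=im.max(2)[:,327].astype(int); k=np.nonzero((v[1:]<70)!=(v[:-1]<70))[0]; print(k)
go(.4235,-.385,.284)"
```

```text
clock: 36.35
position: [0.5425, -0.2021, 0.1764]
eef_rot: [0.057, 0.998, -0.0, 0.001]
force: [0.7, 0.6, 0.2]
finger_gap: 0.697
finger_force: 0.0
clock: 36.85
position: [0.5423, -0.2016, 0.1761]
eef_rot: [0.057, 0.998, -0.0, 0.001]
force: [-0.4, -0.1, 6.5]
finger_gap: 0.292
finger_force: 20.0
clock: 37.43
position: [0.5428, -0.202, 0.3293]
eef_rot: [0.013, 1.0, -0.001, 0.004]
force: [0.1, -0.0, -0.8]
finger_gap: 0.294
finger_force: 20.0
[  1 241 343 345]
tcp [ 0.5419 -0.2016  0.3268] yaxis deg 88.4 j7 110.0 shift cm [ 11.35 -18.66   4.25]  t 37.5
```

```bash

python3 -m creep '[{"x":2,"y":-2,"z":0,"twist":0},{"x":3,"y":-2.7,"z":0,"twist":0},{"x":3,"y":-2.7,"z":0,"twist":0},{"x":2.4,"y":-3,"z":0,"twist":0},{"x":1,"y":-3,"z":0,"twist":0},{"x":0,"y":-3,"z":0,"twist":0},{"x":0,"y":-1,"z":2,"twist":0},{"x":0,"y":0,"z":1.5,"twist":0},{"x":0,"y":0,"z":0,"twist":0}]'
python3 -m creep '[{"x":0,"y":0,"z":0.7,"twist":0},{"x":0,"y":0,"z":0.7,"twist":0},{"x":0,"y":0,"z":0.5,"twist":0},{"x":0,"y":0,"z":0.5,"twist":0},{"x":0,"y":0,"z":0,"twist":0},{"x":0,"y":0,"z":0,"twist":0}]'
cat >> h.py <<'E'
def lean(rt,rc):
    im,i=snap('wrist'); v=im.max(2)[:,327].astype(int); k=np.nonzero((v[1:]<70)!=(v[:-1]<70))[0]
    print('rows',k,'tip:',[str(tilt(r,rt)) for r in k[:2]],'collar+7:',[str(tilt(r,rc)) for r in k[:4]])
    go(.4235,-.372,.261)
E
python3 -c "
from h import *
lean(.166,.105)"
```

```text
clock: 38.23
position: [0.4207, -0.3721, 0.2853]
eef_rot: [0.015, 1.0, 0.002, -0.003]
force: [0.3, 0.8, -0.9]
finger_gap: 0.296
finger_force: 20.2
clock: 38.73
position: [0.4221, -0.3718, 0.2654]
eef_rot: [0.014, 1.0, 0.001, -0.001]
force: [-4.5, 0.7, 1.7]
finger_gap: 0.301
finger_force: 25.2
rows [ 59 226] tip: ['[np.float64(-67.3), np.float64(50.9)]', '[np.float64(-63.4), np.float64(104.0)]'] collar+7: ['[np.float64(-43.8), np.float64(27.4)]', '[np.float64(-59.7), np.float64(100.3)]']
tcp [ 0.4221 -0.3718  0.2654] yaxis deg 88.5 j7 134.0 shift cm [-0.14 -0.01  0.44]  t 38.8
```

```bash

python3 -m creep '[{"x":0,"y":0,"z":0.3,"twist":0},{"x":0,"y":0,"z":0.1,"twist":0},{"x":0,"y":0,"z":0,"twist":0},{"x":0,"y":0,"z":-1,"twist":0},{"x":0,"y":0,"z":-3,"twist":0},{"x":0,"y":0,"z":-4,"twist":0},{"x":0,"y":0,"z":-4,"twist":0},{"x":0,"y":0,"z":-2,"twist":0},{"x":0,"y":0,"z":-0.5,"twist":0},{"x":0,"y":0,"z":0,"twist":0}]'
python3 -c "
from h import *
lean(.166,.105);go(.601,-.372,.384)"
```

```text
clock: 39.62
position: [0.4241, -0.3721, 0.4093]
eef_rot: [0.013, 1.0, -0.001, 0.003]
force: [0.6, -0.9, -1.3]
finger_gap: 0.295
finger_force: 25.9
rows [ 66 225] tip: ['[np.float64(-67.1), np.float64(52.8)]', '[np.float64(-63.4), np.float64(103.7)]'] collar+7: ['[np.float64(-44.8), np.float64(30.5)]', '[np.float64(-59.6), np.float64(99.9)]']
tcp [ 0.4235 -0.3716  0.4072] yaxis deg 88.5 j7 131.0 shift cm [ 0.03 -0.03 14.62]  t 39.7
tcp [ 0.4235 -0.3716  0.4072] yaxis deg 88.5 j7 131.0 shift cm [-17.74   0.42   2.35]  t 39.7
```

```bash

python3 -m creep '[{"x":-2,"y":0.1,"z":0,"twist":0},{"x":-3,"y":0.1,"z":0,"twist":0},{"x":-4,"y":0.1,"z":0,"twist":0},{"x":-4,"y":0.1,"z":0,"twist":0},{"x":-3,"y":0,"z":0,"twist":0},{"x":-1,"y":0,"z":0,"twist":0},{"x":0,"y":0,"z":1,"twist":0},{"x":0,"y":0,"z":1.2,"twist":0},{"x":0,"y":0,"z":1,"twist":0},{"x":0,"y":0,"z":1,"twist":0},{"x":0,"y":0,"z":0.8,"twist":0},{"x":0,"y":0,"z":0,"twist":0},{"x":0,"y":0,"z":0,"twist":0}]'
python3 -m creep '[{"x":1,"y":0,"z":0,"twist":0},{"x":1,"y":0,"z":0,"twist":0},{"x":1,"y":0,"z":0,"twist":0},{"x":0,"y":0,"z":0,"twist":0}]'
python3 -c "
from h import *
lean(.166,.105)"
```

```text
clock: 40.75
position: [0.5923, -0.373, 0.356]
eef_rot: [0.014, 1.0, 0.0, -0.001]
force: [0.5, -0.8, -0.6]
finger_gap: 0.296
finger_force: 25.9
clock: 41.08
position: [0.5638, -0.3723, 0.3603]
eef_rot: [0.013, 1.0, -0.001, 0.004]
force: [1.6, -0.1, -0.8]
finger_gap: 0.296
finger_force: 26.2
rows [ 31  93 230] tip: ['[np.float64(-68.0), np.float64(43.4)]', '[np.float64(-66.4), np.float64(60.6)]'] collar+7: ['[np.float64(-39.3), np.float64(14.7)]', '[np.float64(-48.1), np.float64(42.3)]', '[np.float64(-60.0), np.float64(102.0)]']
tcp [ 0.5635 -0.3725  0.3592] yaxis deg 88.4 j7 125.0 shift cm [14.04 -0.31  9.76]  t 41.1
```

```bash

python3 -m creep '[{"x":1,"y":0,"z":0,"twist":0},{"x":1,"y":0,"z":0,"twist":0},{"x":1,"y":0,"z":0,"twist":0},{"x":1,"y":0,"z":0,"twist":0},{"x":1,"y":0,"z":0,"twist":0},{"x":1,"y":0,"z":0,"twist":0},{"x":0.9,"y":0,"z":0,"twist":0},{"x":0.8,"y":0,"z":0,"twist":0},{"x":0,"y":0,"z":0,"twist":0},{"x":0,"y":0,"z":0,"twist":0}]'
python3 -c "
from h import *
lean(.166,.105)"
```

```text
clock: 41.97
position: [0.485, -0.37, 0.3562]
eef_rot: [0.014, 1.0, 0.0, -0.001]
force: [1.1, 0.1, -0.7]
finger_gap: 0.294
finger_force: 30.2
rows [141 155 162 173 244] tip: ['[np.float64(-65.3), np.float64(75.7)]', '[np.float64(-65.0), np.float64(80.2)]'] collar+7: ['[np.float64(-52.9), np.float64(63.3)]', '[np.float64(-54.2), np.float64(69.4)]', '[np.float64(-54.7), np.float64(72.5)]', '[np.float64(-55.7), np.float64(77.3)]']
tcp [ 0.4854 -0.3699  0.3562] yaxis deg 88.4 j7 128.0 shift cm [ 6.17 -0.38  9.53]  t 42.0
```

```bash

python3 -m creep '[{"x":-0.4,"y":0,"z":0,"twist":0},{"x":0,"y":0,"z":1,"twist":0},{"x":0,"y":0,"z":0.9,"twist":0},{"x":0,"y":0,"z":0.5,"twist":0},{"x":0,"y":0,"z":0,"twist":0},{"x":0,"y":0,"z":0,"twist":0}]'
python3 -m creep '[{"x":0,"y":0,"z":0,"twist":0},{"x":0,"y":0,"z":0,"twist":0},{"x":0,"y":0,"z":0,"twist":0},{"x":0,"y":0,"z":0,"twist":0}]' -0.2
python3 -m creep '[{"x":0,"y":0,"z":-1,"twist":0},{"x":0,"y":0,"z":-2,"twist":0},{"x":0,"y":0,"z":-3,"twist":0},{"x":0,"y":0,"z":-4,"twist":0},{"x":0,"y":0,"z":-3,"twist":0},{"x":0,"y":0,"z":0,"twist":0},{"x":0,"y":0,"z":0,"twist":0}]'
python3 -c "
from h import *
im,i=snap('wrist','w30.png'); black(im,i,.18,(.38,-.55),(.58,-.27))
go(.50,-.12,.459,99)"

```

```text
clock: 42.52
position: [0.4897, -0.3699, 0.3315]
eef_rot: [0.013, 1.0, 0.001, -0.001]
force: [-0.6, -0.0, -0.5]
finger_gap: 0.298
finger_force: 30.1
clock: 42.85
position: [0.4901, -0.3702, 0.3332]
eef_rot: [0.013, 1.0, -0.0, 0.0]
force: [-0.3, -0.6, -0.4]
finger_gap: 0.402
finger_force: 0.0
clock: 43.43
position: [0.4903, -0.3705, 0.4664]
eef_rot: [0.013, 1.0, -0.002, 0.003]
force: [-0.1, -0.3, -0.8]
finger_gap: 0.403
finger_force: 0.0
blob [317, 138, 22, 28, 234] [328.1 148.6] [ 0.4534 -0.3702]
blob [273, 142, 26, 27, 251] [287. 153.] [ 0.4561 -0.403 ]
blob [313, 192, 30, 47, 1053] [327.9 213.7] [ 0.5078 -0.3717]
blob [249, 197, 36, 42, 940] [268.9 216.4] [ 0.509  -0.4215]
blob [277, 238, 15, 86, 691] [285.1 274.1] [ 0.5634 -0.4112]
blob [338, 238, 41, 90, 1068] [364.1 285.9] [ 0.5769 -0.3409]
blob [384, 248, 16, 13, 122] [391.1 254.3] [ 0.5466 -0.3176]
tcp [ 0.4899 -0.3701  0.4641] yaxis deg 88.5 j7 127.0 shift cm [-0.33 25.03  0.49] twist -10.5 t 43.5
```

Two stand. On to the third, first re-measuring it.

```bash

python3 -m creep '[{"x":0,"y":3,"z":0,"twist":0},{"x":0,"y":4,"z":0,"twist":0},{"x":0,"y":4,"z":0,"twist":0},{"x":0,"y":4,"z":0,"twist":0},{"x":0,"y":4,"z":0,"twist":0},{"x":0,"y":4,"z":0,"twist":0},{"x":0,"y":3,"z":0,"twist":-5},{"x":0,"y":0,"z":0,"twist":-5},{"x":0,"y":0,"z":0,"twist":0},{"x":0,"y":0,"z":0,"twist":0}]' 0.4 20
python3 -c "
from h import *
find('w31.png'); go(.5211,-.0928,.25,99.4)"
```

```text
clock: 44.32
position: [0.4965, -0.1104, 0.4616]
eef_rot: [-0.073, 0.997, -0.0, -0.001]
force: [0.7, -1.3, -0.3]
finger_gap: 0.699
finger_force: 0.0
bulb [ 0.533  -0.0905] tip~ [ 0.3653 -0.1184] len 0.176 axis 9.5
tcp [ 0.4966 -0.1112  0.4618] yaxis deg 98.2 j7 108.0 shift cm [-2.73  1.47 21.18] twist -1.2 t 44.4
```

```bash

python3 -m creep '[{"x":-2.7,"y":1.5,"z":0,"twist":-1.2},{"x":0,"y":0,"z":4,"twist":0},{"x":0,"y":0,"z":4,"twist":0},{"x":0,"y":0,"z":4,"twist":0},{"x":0,"y":0,"z":4,"twist":0},{"x":0,"y":0,"z":3,"twist":0},{"x":0,"y":0,"z":2,"twist":0},{"x":0,"y":0,"z":0,"twist":0},{"x":0,"y":0,"z":0,"twist":0}]' 0.4
python3 -c "
from h import *
im,i=snap('wrist'); print(im.max(2)[:,327][190:300:4].tolist(), im.max(2)[260,290:370:4].tolist())
go(.5211,-.0928,.1755,99.5)"
```

```text
clock: 45.12
position: [0.5208, -0.0928, 0.2515]
eef_rot: [-0.082, 0.997, -0.0, -0.002]
force: [-0.1, -1.2, 0.2]
finger_gap: 0.699
finger_force: 0.0
[214, 213, 177, 16, 18, 18, 17, 18, 18, 19, 18, 17, 20, 18, 19, 20, 17, 19, 34, 32, 161, 184, 186, 185, 184, 183, 176, 180] [193, 185, 189, 190, 183, 189, 20, 29, 34, 28, 23, 19, 28, 25, 85, 193, 195, 189, 192, 192]
tcp [ 0.5217 -0.0926  0.253 ] yaxis deg 99.5 j7 108.0 shift cm [ 0.06 -0.    7.75] twist -0.0 t 45.2
```

```bash

python3 -m creep '[{"x":0,"y":0,"z":3,"twist":0},{"x":0,"y":0,"z":2.5,"twist":0},{"x":0,"y":0,"z":1.7,"twist":0},{"x":0,"y":0,"z":0.6,"twist":0},{"x":0,"y":0,"z":0,"twist":0},{"x":0,"y":0,"z":0,"twist":0}]'
python3 -m creep '[{"x":0,"y":0,"z":0,"twist":0},{"x":0,"y":0,"z":0,"twist":0},{"x":0,"y":0,"z":0,"twist":0},{"x":0,"y":0,"z":0,"twist":0},{"x":0,"y":0,"z":0,"twist":0},{"x":0,"y":0,"z":0,"twist":0}]' -1 20
python3 -m creep '[{"x":0,"y":0,"z":-1,"twist":0},{"x":0,"y":0,"z":-2,"twist":0},{"x":0,"y":0,"z":-4,"twist":0},{"x":0,"y":0,"z":-4,"twist":4},{"x":0,"y":0,"z":-3,"twist":4},{"x":0,"y":0,"z":-1,"twist":3},{"x":0,"y":0,"z":0,"twist":0},{"x":0,"y":0,"z":0,"twist":0}]'
python3 -c "
from h import *
lean(.163,.1018)"
```

```text
clock: 45.67
position: [0.5225, -0.0918, 0.1762]
eef_rot: [-0.084, 0.996, -0.0, 0.001]
force: [-0.5, 0.6, 0.8]
finger_gap: 0.7
finger_force: 0.0
clock: 46.17
position: [0.5222, -0.0915, 0.1761]
eef_rot: [-0.084, 0.996, -0.0, 0.001]
force: [-0.3, -0.4, 6.8]
finger_gap: 0.293
finger_force: 20.0
clock: 46.83
position: [0.5214, -0.0912, 0.3256]
eef_rot: [0.011, 1.0, -0.0, 0.001]
force: [-0.0, 0.5, -2.0]
finger_gap: 0.293
finger_force: 20.0
rows [  0 239 343 345] tip: ['[np.float64(-67.9), np.float64(35.0)]', '[np.float64(-63.0), np.float64(108.3)]'] collar+7: ['[np.float64(-20.9), np.float64(-12.0)]', '[np.float64(-60.4), np.float64(105.6)]', '[np.float64(-68.0), np.float64(147.5)]', '[np.float64(-68.2), np.float64(148.3)]']
tcp [ 0.5209 -0.0911  0.3243] yaxis deg 88.8 j7 98.0 shift cm [  9.13 -28.29   6.33]  t 46.9
```

```bash

python3 -m creep '[{"x":1.2,"y":-2,"z":0,"twist":0},{"x":1.5,"y":-3.5,"z":0,"twist":0},{"x":1.5,"y":-3.8,"z":0,"twist":0},{"x":1.5,"y":-3.8,"z":0,"twist":0},{"x":1.5,"y":-3.8,"z":0,"twist":0},{"x":1.5,"y":-3.8,"z":0,"twist":0},{"x":0.4,"y":-3.8,"z":0,"twist":0},{"x":0,"y":-2.5,"z":0,"twist":0},{"x":0,"y":-1.3,"z":2,"twist":0},{"x":0,"y":0,"z":1.6,"twist":0},{"x":0,"y":0,"z":0,"twist":0}]'
python3 -m creep '[{"x":0,"y":0,"z":0.7,"twist":0},{"x":0,"y":0,"z":0.7,"twist":0},{"x":0,"y":0,"z":0.5,"twist":0},{"x":0,"y":0,"z":0.5,"twist":0},{"x":0,"y":0,"z":0.1,"twist":0},{"x":0,"y":0,"z":0,"twist":0},{"x":0,"y":0,"z":0,"twist":0}]'
python3 -c "
from h import *
lean(.166,.105)"
```

```text
clock: 47.8
position: [0.4215, -0.3722, 0.2839]
eef_rot: [0.012, 1.0, 0.002, -0.004]
force: [-1.1, 1.0, -1.1]
finger_gap: 0.291
finger_force: 20.2
clock: 48.38
position: [0.4231, -0.3717, 0.2639]
eef_rot: [0.011, 1.0, 0.0, -0.001]
force: [-4.4, -0.3, 5.0]
finger_gap: 0.296
finger_force: 26.4
rows [ 62 224] tip: ['[np.float64(-67.2), np.float64(51.7)]', '[np.float64(-63.4), np.float64(103.3)]'] collar+7: ['[np.float64(-44.3), np.float64(28.8)]', '[np.float64(-59.5), np.float64(99.4)]']
tcp [ 0.4231 -0.3717  0.2639] yaxis deg 88.7 j7 134.0 shift cm [-0.04 -0.03  0.29]  t 48.4
```

```bash

python3 -m creep '[{"x":0,"y":0,"z":0.3,"twist":0},{"x":0,"y":0,"z":0,"twist":0},{"x":0,"y":0,"z":-1,"twist":0},{"x":0,"y":0,"z":-3,"twist":0},{"x":0,"y":0,"z":-4,"twist":0},{"x":0,"y":0,"z":-4,"twist":0},{"x":0,"y":0,"z":-4,"twist":0},{"x":0,"y":0,"z":-4,"twist":0},{"x":0,"y":0,"z":-2,"twist":0},{"x":0,"y":0,"z":-1,"twist":0},{"x":0,"y":0,"z":0,"twist":0},{"x":0,"y":0,"z":0,"twist":0}]'
python3 -c "
from h import *
lean(.166,.105);go(.694,-.364,.384)"
```

```text
clock: 49.43
position: [0.424, -0.3714, 0.4896]
eef_rot: [0.011, 1.0, 0.001, -0.0]
force: [-0.2, 0.5, -1.3]
finger_gap: 0.291
finger_force: 26.6
rows [ 65 224] tip: ['[np.float64(-67.1), np.float64(52.5)]', '[np.float64(-63.4), np.float64(103.3)]'] collar+7: ['[np.float64(-44.7), np.float64(30.1)]', '[np.float64(-59.5), np.float64(99.5)]']
tcp [ 0.4238 -0.3713  0.4885] yaxis deg 88.7 j7 130.0 shift cm [-0.03 -0.12 22.75]  t 49.5
tcp [ 0.4238 -0.3713  0.4885] yaxis deg 88.7 j7 130.0 shift cm [-27.02   1.32  10.38]  t 49.5
```

```bash

python3 -m creep '[{"x":-2,"y":0.1,"z":0,"twist":0},{"x":-3.5,"y":0.2,"z":0,"twist":0},{"x":-4,"y":0.2,"z":0,"twist":0},{"x":-4,"y":0.2,"z":0,"twist":0},{"x":-4,"y":0.2,"z":0,"twist":0},{"x":-4,"y":0.2,"z":0,"twist":0},{"x":-3.5,"y":0.2,"z":0,"twist":0},{"x":-2,"y":0,"z":0,"twist":0},{"x":0,"y":0,"z":0,"twist":0},{"x":0,"y":0,"z":2,"twist":0},{"x":0,"y":0,"z":3,"twist":0},{"x":0,"y":0,"z":2,"twist":0},{"x":0,"y":0,"z":1.4,"twist":0},{"x":0,"y":0,"z":0,"twist":0},{"x":0,"y":0,"z":0,"twist":0}]'
python3 -c "
from h import *
im,i=snap('wrist','w40.png'); np.save('i40.npy',i,allow_pickle=True);go(.6965,-.364,.357)
g=im.max(2)
for r in (20,60,100): print(r,g[r,230:430:3].tolist())
for c in (285,375): print(c,g[0:240:3,c].tolist())
lean(.166,.105)"
```

```text
clock: 50.73
position: [0.6935, -0.3655, 0.4047]
eef_rot: [0.012, 1.0, 0.001, -0.002]
force: [-0.7, 0.1, -0.1]
finger_gap: 0.296
finger_force: 26.5
tcp [ 0.694  -0.3657  0.4068] yaxis deg 88.6 j7 119.0 shift cm [-0.24  0.18  4.98]  t 50.8
20 [207, 214, 219, 224, 230, 214, 185, 137, 103, 70, 46, 33, 26, 31, 36, 37, 37, 35, 32, 132, 221, 78, 41, 39, 39, 41, 41, 40, 40, 38, 15, 22, 24, 24, 23, 28, 39, 38, 39, 40, 35, 90, 123, 115, 113, 116, 116, 115, 118, 122, 119, 116, 111, 116, 114, 115, 117, 118, 116, 108, 111, 118, 119, 121, 119, 121, 115]
60 [105, 40, 42, 41, 41, 42, 42, 43, 38, 106, 225, 223, 222, 225, 224, 225, 225, 227, 227, 227, 226, 228, 223, 39, 30, 60, 60, 60, 44, 21, 22, 24, 22, 23, 23, 27, 22, 25, 22, 23, 19, 39, 107, 128, 122, 115, 121, 117, 120, 119, 115, 119, 120, 113, 125, 123, 122, 119, 120, 118, 123, 121, 120, 118, 130, 216, 214]
100 [218, 216, 218, 218, 219, 222, 223, 220, 226, 219, 215, 216, 214, 221, 222, 226, 219, 220, 222, 218, 220, 220, 224, 214, 219, 228, 232, 151, 216, 235, 237, 242, 247, 246, 239, 237, 233, 208, 121, 122, 122, 131, 132, 131, 125, 117, 121, 1
[... 467 characters left out ...]
 219, 207, 224, 222, 202]
375 [116, 114, 118, 122, 118, 116, 116, 118, 115, 116, 118, 120, 117, 116, 120, 121, 119, 122, 122, 122, 119, 116, 115, 119, 115, 119, 125, 126, 130, 117, 117, 116, 122, 123, 117, 122, 125, 124, 120, 126, 124, 127, 124, 120, 124, 125, 121, 122, 122, 124, 124, 121, 117, 123, 13, 30, 30, 30, 66, 68, 64, 42, 230, 217, 211, 213, 212, 221, 225, 203, 7, 12, 31, 59, 56, 55, 52, 49, 45, 214]
rows [ 65 224] tip: ['[np.float64(-67.1), np.float64(52.5)]', '[np.float64(-63.4), np.float64(103.3)]'] collar+7: ['[np.float64(-44.7), np.float64(30.1)]', '[np.float64(-59.5), np.float64(99.5)]']
tcp [ 0.6943 -0.3658  0.4082] yaxis deg 88.7 j7 119.0 shift cm [27.09 -1.24 14.67]  t 50.8
```

```bash
python3 - <<'E'
from h import *
i=np.load('i40.npy',allow_pickle=True).item(); g=cv2.imread('pics/w40.png').max(2)
for c in (265,300,306,341): print(c,g[0:110:2,c].tolist())
# where would div2's far/near faces and the far wall sit for box centre (.53,-.393) yaw 3.6
a=np.radians(3.6); Rm=np.array([[np.cos(a),-np.sin(a)],[np.sin(a),np.cos(a)]])
for n,p in dict(div2n=(.023,.012),div2f=(.027,.012),fwi=(.0725,.012),fwo=(.077,.012),div2fL=(.027,-.03),fwoL=(.077,-.03)).items(): print(n,pix([[*(np.array([.53,-.393])+Rm@p),.11]],i).round(1))
print('tip',pix([[.694-.1326,-.3657,.246-.1]],i))
E
```

```text
265 [114, 115, 113, 115, 115, 115, 108, 217, 215, 210, 27, 39, 40, 40, 40, 39, 38, 40, 39, 41, 41, 39, 101, 228, 221, 220, 222, 222, 223, 223, 222, 224, 224, 224, 224, 225, 226, 225, 225, 226, 226, 228, 205, 27, 41, 41, 40, 28, 230, 221, 216, 213, 215, 212, 214]
300 [216, 217, 217, 219, 205, 217, 217, 237, 43, 38, 40, 40, 40, 40, 39, 38, 39, 37, 35, 38, 36, 37, 33, 36, 35, 39, 40, 40, 41, 41, 41, 41, 41, 41, 40, 37, 35, 22, 224, 231, 244, 47, 39, 40, 42, 22, 222, 223, 218, 218, 217, 220, 231, 107, 123]
306 [107, 104, 127, 219, 221, 218, 219, 193, 28, 38, 40, 40, 38, 41, 39, 40, 39, 39, 40, 37, 138, 232, 227, 227, 247, 19, 25, 28, 24, 22, 61, 14, 19, 18, 19, 20, 21, 15, 12, 14, 11, 13, 8, 8, 8, 0, 50, 236, 225, 221, 228, 132, 126, 131, 133]
341 [198, 209, 217, 223, 220, 231, 31, 39, 38, 39, 38, 42, 40, 38, 40, 38, 39, 39, 44, 239, 236, 210, 114, 125, 138, 16, 15, 17, 15, 16, 25, 13, 11, 13, 8, 0, 132, 176, 171, 171, 171, 171, 172, 173, 172, 177, 173, 210, 209, 209, 208, 209, 210, 210, 212]
div2n [[303.5   8.4]]
div2f [[304.1  14.5]]
fwi [[310.2  79.7]]
fwo [[310.8  85.8]]
div2fL [[247.8  19.9]]
fwoL [[257.5  90.7]]
tip [[322.09846263   6.4424246 ]]
```

```bash

python3 -m creep '[{"x":-1.3,"y":-0.5,"z":0,"twist":0},{"x":0,"y":0,"z":1.5,"twist":0},{"x":0,"y":0,"z":1.5,"twist":0},{"x":0,"y":0,"z":1,"twist":0},{"x":0,"y":0,"z":0.5,"twist":0},{"x":0,"y":0,"z":0,"twist":0},{"x":0,"y":0,"z":0,"twist":0}]'
python3 -c "
from h import *
lean(.166,.105)"
python3 -m creep '[{"x":0,"y":0,"z":0.6,"twist":0},{"x":0,"y":0,"z":0,"twist":0},{"x":0,"y":0,"z":0,"twist":0}]'
python3 -m creep '[{"x":1,"y":0,"z":0,"twist":0},{"x":1,"y":0,"z":0,"twist":0},{"x":1,"y":0,"z":0,"twist":0},{"x":0,"y":0,"z":0,"twist":0}]'
python3 -c "
from h import *
lean(.166,.105)"
```

```text
clock: 51.42
position: [0.7072, -0.3709, 0.3625]
eef_rot: [0.012, 1.0, -0.0, 0.0]
force: [0.0, 0.1, -0.9]
finger_gap: 0.294
finger_force: 26.5
rows [ 65 224] tip: ['[np.float64(-67.1), np.float64(52.5)]', '[np.float64(-63.4), np.float64(103.3)]'] collar+7: ['[np.float64(-44.7), np.float64(30.1)]', '[np.float64(-59.5), np.float64(99.4)]']
tcp [ 0.7073 -0.371   0.3631] yaxis deg 88.7 j7 119.0 shift cm [28.39 -0.76 10.16]  t 51.5
clock: 51.72
position: [0.707, -0.3707, 0.3556]
eef_rot: [0.012, 1.0, 0.0, -0.0]
force: [-1.0, 0.2, -1.3]
finger_gap: 0.294
finger_force: 26.5
clock: 52.05
position: [0.676, -0.3708, 0.357]
eef_rot: [0.012, 1.0, -0.001, 0.0]
force: [-0.6, -0.4, -1.3]
finger_gap: 0.295
finger_force: 26.5
rows [ 65 224] tip: ['[np.float64(-67.1), np.float64(52.5)]', '[np.float64(-63.4), np.float64(103.3)]'] collar+7: ['[np.float64(-44.7), np.float64(30.1)]', '[np.float64(-59.5), np.float64(99.4)]']
tcp [ 0.6765 -0.3706  0.3566] yaxis deg 88.6 j7 120.0 shift cm [25.29 -0.75  9.55]  t 52.1
```

```bash
python3 - <<'E'
from h import *
im,i=snap('wrist','w41.png'); np.save('i41.npy',i,allow_pickle=True); g=im.max(2)
for c in (300,308,345): print(c,g[0:130:2,c].tolist())
for r in (2,10,20,40): print(r,g[r,250:420:3].tolist())
print('T',i['T'][:3,3].round(3), plane([(327,0)],i,.10),plane([(327,30)],i,.11),plane([(327,65)],i,.15))
E
```

```text
300 [163, 137, 87, 77, 74, 57, 50, 195, 212, 211, 219, 22, 36, 37, 37, 36, 33, 33, 35, 36, 39, 40, 39, 40, 40, 37, 36, 35, 30, 28, 24, 18, 29, 61, 85, 126, 171, 181, 193, 199, 224, 236, 234, 232, 231, 228, 220, 207, 165, 112, 90, 30, 21, 124, 115, 115, 118, 119, 116, 121, 121, 116, 115, 122, 122]
308 [214, 215, 217, 215, 210, 209, 210, 211, 210, 215, 107, 32, 36, 37, 36, 36, 36, 37, 38, 37, 37, 37, 36, 21, 242, 23, 24, 22, 23, 21, 55, 12, 19, 18, 17, 16, 18, 16, 19, 9, 10, 9, 7, 10, 11, 9, 0, 118, 116, 120, 56, 31, 74, 121, 116, 116, 117, 116, 118, 119, 121, 124, 129, 123, 116]
345 [208, 208, 209, 209, 210, 210, 211, 215, 132, 30, 37, 36, 38, 37, 33, 33, 33, 33, 33, 34, 35, 29, 114, 120, 132, 6, 16, 16, 14, 16, 22, 9, 12, 11, 11, 11, 12, 10, 9, 7, 9, 9, 5, 3, 4, 6, 11, 127, 75, 25, 44, 118, 120, 119, 116, 112, 111, 110, 114, 114, 99, 94, 96, 110, 112]
2 [105, 106, 107, 105, 108, 109, 108, 106, 109, 105, 213, 205, 204, 205, 173, 38, 32, 200, 205, 207, 99, 112, 113, 81, 18, 21, 23, 22, 0, 210, 209, 207, 209, 211, 16, 34, 33, 33, 32, 46, 114, 115, 110, 108, 108, 105, 103, 112, 113, 106,
[... 278 characters left out ...]
, 111, 114, 113, 104, 108, 106, 105]
20 [203, 205, 204, 207, 206, 206, 207, 207, 207, 206, 208, 212, 212, 233, 223, 225, 230, 206, 156, 116, 90, 60, 36, 13, 18, 23, 23, 22, 13, 37, 38, 37, 37, 32, 31, 33, 32, 34, 31, 28, 122, 118, 104, 110, 110, 110, 108, 112, 109, 106, 110, 110, 111, 106, 109, 107, 108]
40 [39, 38, 37, 40, 38, 36, 36, 37, 37, 38, 37, 37, 39, 23, 224, 224, 28, 37, 35, 37, 35, 36, 39, 16, 22, 21, 24, 15, 8, 40, 36, 34, 32, 33, 30, 32, 33, 33, 30, 32, 100, 118, 114, 116, 111, 111, 111, 113, 116, 111, 118, 112, 116, 113, 108, 112, 107]
T [ 0.609 -0.37   0.325] [[ 0.54251957 -0.36813859  0.1       ]] [[ 0.56164682 -0.36859542  0.11      ]] [[ 0.58659547 -0.36919273  0.15      ]]
```

The tip is passing just over the divider: true tilt is about 30°. I back off, go 1 cm lower, and push again.

```bash

python3 -m creep '[{"x":0,"y":0,"z":-1,"twist":0},{"x":-1.5,"y":0,"z":0,"twist":0},{"x":-1.4,"y":0,"z":0,"twist":0},{"x":0,"y":0,"z":0,"twist":0},{"x":0,"y":0,"z":1,"twist":0},{"x":0,"y":0,"z":0.6,"twist":0},{"x":0,"y":0,"z":0.5,"twist":0},{"x":0,"y":0,"z":0,"twist":0},{"x":0,"y":0,"z":0,"twist":0}]'
python3 -m creep '[{"x":0.8,"y":0,"z":0,"twist":0},{"x":0.8,"y":0,"z":0,"twist":0},{"x":0.6,"y":0,"z":0,"twist":0},{"x":0,"y":0,"z":0,"twist":0}]'
python3 -c "
from h import *
lean(.166,.105)"
```

```text
clock: 52.9
position: [0.7048, -0.3712, 0.3435]
eef_rot: [0.012, 1.0, 0.0, -0.002]
force: [-2.5, -0.5, 0.9]
finger_gap: 0.296
finger_force: 26.2
clock: 53.23
position: [0.6858, -0.3701, 0.3483]
eef_rot: [0.011, 1.0, -0.001, 0.005]
force: [5.3, -1.2, 3.6]
finger_gap: 0.294
finger_force: 26.6
rows [ 60 224] tip: ['[np.float64(-67.2), np.float64(51.1)]', '[np.float64(-63.4), np.float64(103.3)]'] collar+7: ['[np.float64(-44.0), np.float64(27.9)]', '[np.float64(-59.5), np.float64(99.5)]']
tcp [ 0.686  -0.3701  0.3483] yaxis deg 88.7 j7 119.0 shift cm [26.31 -0.77  8.49]  t 53.3
```

Friction jams the tip against the wall at this shallow angle. I'll move along an arc about the pinned tip, up and toward the robot together.

```bash

python3 -m creep '[{"x":-0.9,"y":0,"z":0,"twist":0},{"x":-0.9,"y":0,"z":0,"twist":0},{"x":0,"y":0,"z":0.2,"twist":0},{"x":0,"y":0,"z":0,"twist":0},{"x":0.6,"y":0,"z":0,"twist":0},{"x":0.5,"y":0,"z":-0.4,"twist":0},{"x":0.5,"y":0,"z":-0.7,"twist":0},{"x":0.5,"y":0,"z":-0.7,"twist":0},{"x":0,"y":0,"z":0,"twist":0}]'
python3 -c "
from h import *
lean(.166,.105)"
python3 -m creep '[{"x":0.6,"y":0,"z":-0.7,"twist":0},{"x":0.6,"y":0,"z":-0.7,"twist":0},{"x":0.6,"y":0,"z":-0.6,"twist":0},{"x":0,"y":0,"z":0,"twist":0}]'
python3 -c "
from h import *
lean(.166,.105)"
```

```text
clock: 54.03
position: [0.6799, -0.3713, 0.3637]
eef_rot: [0.012, 1.0, -0.001, 0.001]
force: [0.7, -0.3, 0.7]
finger_gap: 0.299
finger_force: 26.2
rows [ 61 224] tip: ['[np.float64(-67.2), np.float64(51.4)]', '[np.float64(-63.4), np.float64(103.3)]'] collar+7: ['[np.float64(-44.2), np.float64(28.4)]', '[np.float64(-59.5), np.float64(99.5)]']
tcp [ 0.6803 -0.3711  0.3629] yaxis deg 88.6 j7 120.0 shift cm [25.69 -0.71 10.14]  t 54.1
clock: 54.42
position: [0.662, -0.3707, 0.3831]
eef_rot: [0.012, 1.0, -0.001, 0.001]
force: [0.4, -0.6, 0.3]
finger_gap: 0.294
finger_force: 26.2
rows [ 61 224] tip: ['[np.float64(-67.2), np.float64(51.4)]', '[np.float64(-63.4), np.float64(103.4)]'] collar+7: ['[np.float64(-44.2), np.float64(28.4)]', '[np.float64(-59.6), np.float64(99.5)]']
tcp [ 0.6624 -0.3705  0.3824] yaxis deg 88.6 j7 120.0 shift cm [23.9  -0.72 12.1 ]  t 54.5
```

```bash
python3 - <<'E'
from h import *
im,i=snap('wrist','w42.png'); g=im.max(2); f=200/np.tan(np.radians(i['vertical_fov']/2))
o=telemetry.get_obs(); q=R.from_quat(o['eef_rot'])
def run(r):
    c=327; a=c
    while g[r,a]<70: a-=1
    b=c
    while g[r,b]<70: b+=1
    return a+1,b-1
for r in (0,10,15,20,25,30,35,40,45,50,55,58,226,230,240,250): print(r,run(r),end=' ')
print()
for r,w in ((58,26),(40,26),(5,10),(228,26)):
    a,b=run(r); dep=f*w/1000/(b-a+1); c,d=ray([((a+b)/2,r)],i); d=d[0]  # d has unit depth
    print(r,b-a+1,'tool coords mm',(q.inv().apply(c+d*dep-o['position'])*1000).round(1))
E
```

```text
0 (295, 360) 10 (296, 335) 15 (319, 335) 20 (319, 335) 25 (319, 335) 30 (319, 335) 35 (319, 335) 40 (319, 335) 45 (318, 350) 50 (303, 363) 55 (301, 363) 58 (301, 363) 226 (314, 340) 230 (302, 357) 240 (295, 359) 250 (293, 361) 
58 63 tool coords mm [ 88.6   0.9 172.9]
40 17 tool coords mm [171.5  -1.2 565.6]
5 66 tool coords mm [83.1 -1.1 84.9]
228 52 tool coords mm [ 11.1   1.1 180.3]
```

```bash

python3 -m creep '[{"x":0,"y":0,"z":-3,"twist":0},{"x":0,"y":0,"z":-4,"twist":0},{"x":0,"y":2,"z":-2,"twist":0},{"x":0,"y":4,"z":0,"twist":0},{"x":0,"y":4,"z":0,"twist":0},{"x":0,"y":4,"z":0,"twist":0},{"x":0,"y":4,"z":0,"twist":0},{"x":0,"y":4,"z":0,"twist":0},{"x":0,"y":4,"z":3,"twist":0},{"x":0,"y":4,"z":3,"twist":0},{"x":0,"y":3,"z":3,"twist":0},{"x":0,"y":1,"z":2,"twist":0},{"x":0,"y":0,"z":0,"twist":0},{"x":0,"y":0,"z":0,"twist":0}]'
cat >> h.py <<'E'
def sideplane(uv,i,y,n=(0,1,0)):
    o=telemetry.get_obs(); q=R.from_quat(o['eef_rot']); c,d=ray(uv,i); n=q.apply([0,1,0]); P=o['position']
    p=c+d*(((P-c)@n)/(d@n))[:,None]; return q.inv().apply(p-P)*1000
E
python3 - <<'E'
from h import *
im,i=snap('side','s43.png'); o=telemetry.get_obs(); p=o['position']; print(p)
a=pix([p+[0,0,-.161],p+[-.14,0,-.25],p+[-.08,0,-.21]],i); print(a.round(0).tolist())
g=im.max(2); u,v=a.mean(0).astype(int)
m=(g<60).astype(np.uint8); 
x0,x1,y0,y1=u-45,u+60,v-30,v+60
for r in range(y0,y1,3): print(r,''.join('#' if g[r,c]<50 else ('+' if g[r,c]<100 else ('o' if g[r,c]>200 else '.')) for c in range(x0,x1)))
print(x0)
E
```

```text
clock: 55.68
position: [0.6704, -0.043, 0.3699]
eef_rot: [0.011, 1.0, -0.0, -0.002]
force: [-0.0, -0.3, 0.1]
finger_gap: 0.296
finger_force: 26.2
[ 0.67101112 -0.04509262  0.37182557]
[[284.0, 156.0], [312.0, 191.0], [300.0, 175.0]]
144 +++++.........+++++++#+++++#+##++#++++++++++.............++++.....................................+++####
147 ++++.............+++#+#+##+++++++++++++....oooooo...+++++++++............................................
150 ++++++++++..........+++++++++++++++++..oo.....+++++++++++++++............................................
153 o.++++++++............+++++++++++++++++.++++++.++++++++++++..............................................
156 ..++++++++...............++++++++++++++++++++.++++++++.++...........................................+++++
159 .++++++........ooooooooo.+++++++++.....++++++++..+...............................................+++..+++
162 +...oo.......oooooooooooooo....++...o....+..++..................++++++++++.......................++++++++
165 oo..........ooooooooooooooooo..+++...ooo....................+++++++++++++++++++..............
[... 1736 characters left out ...]
....................................
216 ...............................+++++++++.................................................................
219 ..................................++++..oooo.............................................................
222 ............................................ooooo........................................................
225 ................................................ooooo....................................................
228 ....................................................o...+++++............................................
231 .....................................................++++++++............................................
253
```

```bash
python3 - <<'E'
from h import *
i=optics.camera_info('side')
P=sideplane([(312,193.5),(307,187),(300,177),(295.5,171),(291,165)],i,0); print(P.round(1))
d=P[0]-P[-1]; print('tilt',np.degrees(np.arctan2(d[2],d[0])), 'axis z at x=0',P[-1][2]-P[-1][0]*d[2]/d[0])
E
```

```text
[[141.    0.  258.1]
 [116.2   0.  241.8]
 [ 81.3   0.  215.1]
 [ 58.8   0.  199.7]
 [ 36.2   0.  184.2]]
tilt 35.16397612018195 axis z at x=0 158.7441333426317
```

```bash
python3 - <<'E'
from h import *
i=np.load('i21.npy',allow_pickle=True).item(); im=cv2.imread('pics/w21.png'); g=im.max(2)
for z in (.06,.09,.11): print(z,plane([(329,138),(329,165),(325,193)],i,z)[:,0].round(4))
for r in range(100,250,3): print(r,''.join('#' if g[r,c]<32 else ('+' if g[r,c]<70 else ('-' if g[r,c]<150 else ('.' if g[r,c]<225 else 'o'))) for c in range(270,440,2)))
E
```

```text
0.06 [0.4592 0.4905 0.5244]
0.09 [0.4566 0.4853 0.5165]
0.11 [0.4548 0.4819 0.5113]
100 ooooooooooooooooooo.-------------------------------------------------..oooo.......oo.
103 oooooooooooooooooo--------------------------------------------------o..ooo.ooo...ooo.
106 ooooooooooo.oooo.-------------------------------------------------.ooooo.oooo.....oo.
109 oo.oooooooooooo.-------------------------------------------------.ooooooooooooo...oo.
112 oooooooooooooo--------------------------------------------------.o..oooooo..ooo..o.oo
115 .oooooooooooo.-------------------------------------------------.oooooo.......o....ooo
118 ooooooooooo.-------------------------------------------------.oooooooo...oooo....ooo.
121 ooooooooooo.------------------------------------------------.ooooooo.oooo...o....oo..
124 ooooooooooo.------------------------------------+++++++++++++--..ooo..ooooooo...ooooo
127 oo.ooooooo.---------------------+++++++++++++++++++++++++----------o...oo.....ooo....
130 oooooooooo.-------++++++++++++++++++++++++-------------------------...oo.oooooo..o.oo
133 oooooooooo-------+++++
[... 2783 characters left out ...]
oooo.###############oooooo-+ooooooooo......-+++++++-oooo..o...o..ooooo
229 ooooooo.ooooooooooo.#++++##########......-+o.--------------+++++++-ooooo...oooooo..oo
232 .oooo..ooooo.o..ooo-#++++++########------+#o.+++++++++++++++++++++-o..oooooooo.o..oo.
235 ooooooooooooooooooo-++++++++#######+++++++#.o+++++++++++++++++++++-o.ooooooooooooo.o.
238 .-----##.ooo.oooooo.#+++++++++####++++++++#.o+++++#+-----++++++++++o.ooooooooooo..o..
241 -----+##-ooooooooooo.#+++++++++###+++++++++.o-+++###------+++++++++o.oo.oooo.ooooooo.
244 -----####o.oooooooooo.-++++++++++++++++++++-o-+++####-----+++++++++o.ooo....oo..ooooo
247 ----+####oooooooooooo.o++++++++++++++++++++-o.+++####+-----+++++++#o.oooooo.ooooo.ooo
```

Text rendering of an earlier frame confirms the first two stand inside the near bays. I return to the far bay and push again in fine steps, reading rotation and force each time.

```bash

python3 -m creep '[{"x":0,"y":0,"z":-4,"twist":0},{"x":0,"y":-2,"z":-4,"twist":0},{"x":0,"y":-4,"z":-3,"twist":0},{"x":0,"y":-4,"z":0,"twist":0},{"x":-1,"y":-4,"z":0,"twist":0},{"x":-1,"y":-4,"z":0,"twist":0},{"x":-1,"y":-4,"z":0,"twist":0},{"x":0,"y":-4,"z":0,"twist":0},{"x":0,"y":-4,"z":0,"twist":0},{"x":0,"y":-2.1,"z":0,"twist":0},{"x":0,"y":-0.5,"z":0,"twist":0},{"x":0,"y":0,"z":0,"twist":0}]'
python3 -c "
from h import *
lean(.166,.105);go(.701,-.371,.356)"
```

```text
clock: 56.73
position: [0.6907, -0.3685, 0.4755]
eef_rot: [0.016, 1.0, -0.002, 0.001]
force: [-0.3, -0.5, -0.9]
finger_gap: 0.293
finger_force: 26.2
rows [ 61 224] tip: ['[np.float64(-67.2), np.float64(51.4)]', '[np.float64(-63.4), np.float64(103.3)]'] collar+7: ['[np.float64(-44.1), np.float64(28.3)]', '[np.float64(-59.5), np.float64(99.5)]']
tcp [ 0.692  -0.3652  0.4752] yaxis deg 88.4 j7 118.0 shift cm [26.86 -1.39 21.38]  t 56.8
tcp [ 0.692  -0.3652  0.4752] yaxis deg 88.4 j7 118.0 shift cm [-0.9  -0.53 11.93]  t 56.8
```

```bash

python3 -m creep '[{"x":-0.9,"y":-0.5,"z":0,"twist":0},{"x":0,"y":0,"z":3,"twist":0},{"x":0,"y":0,"z":3,"twist":0},{"x":0,"y":0,"z":2.5,"twist":0},{"x":0,"y":0,"z":1.5,"twist":0},{"x":0,"y":0,"z":1,"twist":0},{"x":0,"y":0,"z":0.8,"twist":0},{"x":0,"y":0,"z":0,"twist":0},{"x":0,"y":0,"z":0,"twist":0}]'
cat > a.py <<'E'
from h import *
im,i=snap('wrist'); g=im.max(2)
for r in range(0,130,3): print('%3d'%r,''.join('#' if g[r,c]<32 else ('+' if g[r,c]<70 else ('-' if g[r,c]<150 else ('.' if g[r,c]<225 else 'o'))) for c in range(220,440,2)))
go(.701,-.371,.354)
E
python3 a.py
```

```text
clock: 57.53
position: [0.7026, -0.367, 0.3567]
eef_rot: [0.011, 1.0, -0.0, 0.001]
force: [-0.1, 0.2, 0.4]
finger_gap: 0.291
finger_force: 26.3
  0 +++++++++++++++++++++++++++++++#...+++#++++++++++#########+++++++++++#+#+-------------------------------------
  3 ++++#++++++++++++++++++++++++++#...-++#++++++++++#########++++++++++#++#+-------------------------------------
  6 +++++++++++++++++++++++++++++++#...-#+##++++++++++########+++++++++###+#+-------------------------------------
  9 +++++++++++++++++++++++++++++++#-...#++++++++++++##########+++####+##+++#-------------------------------------
 12 ++++++++++++++++++++++++++++++++-...#+++++++++++##########.......-##+#++#-------------------------------------
 15 +++++++++++++++++++++++++++++++++...#++++--.......########.......-##++###-------------------------------------
 18 +++++++++++#++++++#######+--........+++#-.........########.......-#+++++#-------------------------------------
 21 +++++++++++++-......................-++#-.........########.......-#+++#+#-------------------------------------
 24 +++++++++++++...................
[... 3494 characters left out ...]
----------------..................
117 ...................................-----------..oooooooooooo..-----------------------------...................
120 ..................................------------..oooooooooooo..----------------------------....................
123 .................................-------------..oooooooooooo..---------------------------.....................
126 ................................--------------..oooooooooooo..--------------------------......................
129 ................................--------------..oooooooooooo..-------------------------.......................
tcp [ 0.7027 -0.3673  0.3574] yaxis deg 88.7 j7 119.0 shift cm [ 0.16 -0.37  0.34]  t 57.6
```

```bash
python3 - <<'E'
from h import *
i=optics.camera_info('wrist'); print(i['T'][:3,3])
print('div2 far face (floor edge)',plane([(250,20),(306,15.5),(340,11.5)],i,.005).round(4).tolist())
print('far wall rim outer',plane([(250,59),(290,56.5)],i,.11).round(4).tolist(),'foot',plane([(250,77),(290,74),(300,76)],i,.0).round(4).tolist())
print('mid divider rim',plane([(286,3),(290,12)],i,.11).round(4).tolist())
print('right wall rim outer?',plane([(364,9),(367,39)],i,.11).round(4).tolist())
E
```

```text
[ 0.63526999 -0.36656604  0.32599229]
div2 far face (floor edge) [[0.5557, -0.4344, 0.005], [0.5532, -0.3837, 0.005], [0.5507, -0.3531, 0.005]]
far wall rim outer [[0.6036, -0.4141, 0.11], [0.6027, -0.389, 0.11]] foot [[0.6034, -0.4397, 0.0], [0.6015, -0.4013, 0.0], [0.6035, -0.3918, 0.0]]
mid divider rim [[0.5731, -0.3898, 0.11], [0.5779, -0.3877, 0.11]]
right wall rim outer? [[0.5773, -0.343, 0.11], [0.5938, -0.341, 0.11]]
```

```bash

python3 -m creep '[{"x":0.5,"y":0,"z":0.2,"twist":0},{"x":0.5,"y":0,"z":0,"twist":0},{"x":0,"y":0,"z":0,"twist":0}]'
python3 -c "
from h import *
lean(.166,.105)"
python3 -m creep '[{"x":0.5,"y":0,"z":0,"twist":0},{"x":0.5,"y":0,"z":0,"twist":0},{"x":0,"y":0,"z":0,"twist":0}]'
python3 -c "
from h import *
lean(.166,.105)"
```

```text
clock: 57.83
position: [0.691, -0.3679, 0.3544]
eef_rot: [0.012, 1.0, -0.0, -0.0]
force: [0.3, -0.5, -2.0]
finger_gap: 0.299
finger_force: 26.3
rows [ 61 224] tip: ['[np.float64(-67.2), np.float64(51.4)]', '[np.float64(-63.4), np.float64(103.3)]'] collar+7: ['[np.float64(-44.1), np.float64(28.3)]', '[np.float64(-59.5), np.float64(99.4)]']
tcp [ 0.6913 -0.3679  0.3544] yaxis deg 88.6 j7 119.0 shift cm [26.77 -1.06  9.33]  t 57.9
clock: 58.13
position: [0.6809, -0.3675, 0.3536]
eef_rot: [0.012, 1.0, -0.0, -0.0]
force: [-0.5, -0.0, -1.2]
finger_gap: 0.297
finger_force: 26.3
rows [ 61 224] tip: ['[np.float64(-67.2), np.float64(51.4)]', '[np.float64(-63.4), np.float64(103.3)]'] collar+7: ['[np.float64(-44.2), np.float64(28.4)]', '[np.float64(-59.6), np.float64(99.5)]']
tcp [ 0.6814 -0.3674  0.3537] yaxis deg 88.6 j7 119.0 shift cm [25.76 -1.08  9.28]  t 58.2
```

```bash

python3 -m creep '[{"x":0,"y":0,"z":0.3,"twist":0},{"x":0,"y":0,"z":0.3,"twist":0},{"x":0,"y":0,"z":0,"twist":0},{"x":0,"y":0,"z":0,"twist":0}]'
python3 a.py | head -30; python3 -c "
from h import *
im,i=snap('side'); g=im.max(2); p=telemetry.get_obs()['position']
a=pix([p+[0,0,-.161],p+[-.14,0,-.25]],i); print(a); u,v=a[1].astype(int)
for r in range(v-30,v+14,2): print(r,''.join('#' if g[r,c]<40 else ('+' if g[r,c]<75 else ('-' if g[r,c]<130 else ('.' if g[r,c]<200 else 'o'))) for c in range(u-60,u+50)))
print(u-60)"
```

```text
clock: 58.52
position: [0.682, -0.3669, 0.347]
eef_rot: [0.012, 1.0, 0.0, -0.001]
force: [-0.8, 0.4, -0.9]
finger_gap: 0.29
finger_force: 26.2
  0 +++++++++-..-------------....-...+---.............########.........o---#--------------------------------------
  3 ++++++++#-...--------..........oo.................########+-++##########--------------------------------------
  6 ####+---........................o......o.----+++###########+++++++###++#--------------------------------------
  9 ...........................---....####+++++++++++##########+++++++######+-------------------------------------
 12 ............----+++###########-...#++++++++++++++#########++++++++##+#+#+-------------------------------------
 15 ++++####+++++++++++++++++++++#+...+++++++++++++++#########+++++++++#+#+#+-------------------------------------
 18 ++++#+#+#+++++++++++++++++++++#...-++++++++++++++##########++++++#+#####+-------------------------------------
 21 ++++++++++++++++++++++++++++++#...-++++++++++++++##########++++++++++#+++-------------------------------------
 24 ++++++++++++++++++++++++++++++#..
[... 4385 characters left out ...]
+++++-
164 .........-++++++++++++++++--.................---------------------------....--....---------...--+++++++++----.
166 ........-+++++++++++++++++++-............-------------------------------.....-.....--------........-+++---....
168 ........++++++++++++++++++++-..------------------------------------------....-------------....................
170 ........+++++++++++++++++++++-------------------------------------------------------------....................
172 ........-+++++++++++++++++++--------------------------------------------------------------....................
174 .........--++++++++++++++++---------------------------------------------------------------....................
304
```

```bash
python3 - <<'E'
from h import *
i=optics.camera_info('side'); o=telemetry.get_obs(); p=o['position']
P=sideplane([(365,162),(362,159),(354,151),(351,147)],i,0); print(P.round(1), p)
w=optics.camera_info('wrist'); print('div2 rim near/far edges at col 300 and 335',plane([(290,3),(290,9),(335,0),(335,3)],w,.11).round(4).tolist())
E
```

```text
[[145.8   0.  245.7]
 [129.9   0.  238.5]
 [ 87.1  -0.  218.9]
 [ 70.7  -0.  207. ]] [ 0.68189822 -0.36703248  0.34707416]
div2 rim near/far edges at col 300 and 335 [[0.5544, -0.3857, 0.11], [0.5574, -0.3859, 0.11], [0.5534, -0.36, 0.11], [0.555, -0.36, 0.11]]
```

```bash

python3 -m creep '[{"x":0,"y":0,"z":-2,"twist":0},{"x":-1.6,"y":0,"z":-0.5,"twist":0},{"x":0,"y":0,"z":0,"twist":0},{"x":0,"y":0,"z":1.5,"twist":0},{"x":0,"y":0,"z":1,"twist":0},{"x":0,"y":0,"z":0.5,"twist":0},{"x":0,"y":0,"z":0.4,"twist":0},{"x":0,"y":0,"z":0,"twist":0},{"x":0,"y":0,"z":0,"twist":0}]'
python3 -c "
from h import *
lean(.166,.105)"
python3 -m creep '[{"x":0.4,"y":0,"z":0,"twist":0},{"x":0.4,"y":0,"z":-0.2,"twist":0},{"x":0.3,"y":0,"z":-0.2,"twist":0},{"x":0,"y":0,"z":0,"twist":0}]'
python3 -c "
from h import *
lean(.166,.105)"
```

```text
clock: 59.37
position: [0.6975, -0.3676, 0.3379]
eef_rot: [0.012, 1.0, 0.0, -0.001]
force: [-2.0, -0.5, -0.2]
finger_gap: 0.291
finger_force: 26.2
rows [ 56 224] tip: ['[np.float64(-67.3), np.float64(50.0)]', '[np.float64(-63.4), np.float64(103.3)]'] collar+7: ['[np.float64(-43.4), np.float64(26.1)]', '[np.float64(-59.5), np.float64(99.5)]']
tcp [ 0.6978 -0.3677  0.3385] yaxis deg 88.6 j7 119.0 shift cm [27.4  -1.09  7.77]  t 59.4
clock: 59.75
position: [0.6876, -0.3672, 0.3446]
eef_rot: [0.012, 1.0, -0.001, 0.002]
force: [3.5, -0.5, 0.6]
finger_gap: 0.295
finger_force: 26.4
rows [ 63 224] tip: ['[np.float64(-67.2), np.float64(52.0)]', '[np.float64(-63.4), np.float64(103.3)]'] collar+7: ['[np.float64(-44.4), np.float64(29.2)]', '[np.float64(-59.5), np.float64(99.4)]']
tcp [ 0.6878 -0.367   0.3443] yaxis deg 88.7 j7 119.0 shift cm [26.44 -1.1   8.23]  t 59.8
```

Now it is engaged and rotating the right way, so I continue.

```bash

python3 -m creep '[{"x":0.5,"y":0,"z":-0.2,"twist":0},{"x":0.5,"y":0,"z":-0.2,"twist":0},{"x":0,"y":0,"z":0,"twist":0}]'
python3 -c "
from h import *
lean(.166,.105)"
python3 -m creep '[{"x":0.6,"y":0,"z":-0.2,"twist":0},{"x":0.6,"y":0,"z":-0.1,"twist":0},{"x":0.6,"y":0,"z":-0.1,"twist":0},{"x":0,"y":0,"z":0,"twist":0}]'
python3 -c "
from h import *
lean(.166,.105)"
```

```text
clock: 60.05
position: [0.6799, -0.3662, 0.3508]
eef_rot: [0.011, 1.0, -0.001, 0.006]
force: [8.3, 0.3, 5.2]
finger_gap: 0.292
finger_force: 26.9
rows [  3  71 227] tip: ['[np.float64(-68.7), np.float64(36.6)]', '[np.float64(-67.0), np.float64(54.2)]'] collar+7: ['[np.float64(-32.4), np.float64(0.3)]', '[np.float64(-45.5), np.float64(32.7)]', '[np.float64(-59.8), np.float64(100.7)]']
tcp [ 0.6801 -0.3661  0.3506] yaxis deg 88.7 j7 120.0 shift cm [25.74 -1.13  8.68]  t 60.1
clock: 60.43
position: [0.6625, -0.3656, 0.3565]
eef_rot: [0.011, 1.0, -0.001, 0.007]
force: [8.2, 3.0, 11.2]
finger_gap: 0.296
finger_force: 28.0
rows [ 35  93 232] tip: ['[np.float64(-67.9), np.float64(44.5)]', '[np.float64(-66.4), np.float64(60.7)]'] collar+7: ['[np.float64(-40.0), np.float64(16.6)]', '[np.float64(-48.1), np.float64(42.3)]', '[np.float64(-60.1), np.float64(102.9)]']
tcp [ 0.6626 -0.3656  0.3564] yaxis deg 88.7 j7 120.0 shift cm [24.01 -1.14  9.22]  t 60.5
```

```bash

python3 -m creep '[{"x":0.8,"y":0,"z":-0.2,"twist":0},{"x":0.8,"y":0,"z":-0.1,"twist":0},{"x":0.8,"y":0,"z":0,"twist":0},{"x":0.8,"y":0,"z":0,"twist":0},{"x":0.8,"y":0,"z":0,"twist":0},{"x":0,"y":0,"z":0,"twist":0}]'
python3 -c "
from h import *
lean(.166,.105)"
python3 -m creep '[{"x":0.8,"y":0,"z":0,"twist":0},{"x":0.8,"y":0,"z":0,"twist":0},{"x":0.8,"y":0,"z":0,"twist":0},{"x":0.8,"y":0,"z":0,"twist":0},{"x":0.4,"y":0,"z":0,"twist":0},{"x":0,"y":0,"z":0,"twist":0}]'
python3 -c "
from h import *
lean(.166,.105)"
```

```text
clock: 60.98
position: [0.6177, -0.366, 0.3541]
eef_rot: [0.012, 1.0, -0.0, -0.0]
force: [1.5, -0.5, -0.3]
finger_gap: 0.298
finger_force: 26.9
rows [ 31  54 111 144 243] tip: ['[np.float64(-68.0), np.float64(43.4)]', '[np.float64(-67.4), np.float64(49.5)]'] collar+7: ['[np.float64(-39.3), np.float64(14.7)]', '[np.float64(-43.1), np.float64(25.2)]', '[np.float64(-50.0), np.float64(50.2)]', '[np.float64(-53.2), np.float64(64.6)]']
tcp [ 0.6181 -0.3659  0.3534] yaxis deg 88.6 j7 122.0 shift cm [19.43 -1.09  9.26]  t 61.0
clock: 61.53
position: [0.5816, -0.3652, 0.3533]
eef_rot: [0.012, 1.0, 0.0, -0.001]
force: [1.1, -0.4, -1.4]
finger_gap: 0.295
finger_force: 29.7
rows [ 38  70  72  90  96 146 157 164 177 249] tip: ['[np.float64(-67.8), np.float64(45.2)]', '[np.float64(-67.0), np.float64(53.9)]'] collar+7: ['[np.float64(-40.5), np.float64(18.0)]', '[np.float64(-45.3), np.float64(32.3)]', '[np.float64(-45.6), np.float64(33.1)]', '[np.float64(-47.8), np.float64(41.0)]']
tcp [ 0.5821 -0.365   0.3532] yaxis deg 88.6 j7 123.0 shift cm [15.83 -1.09  9.25]  t 61.6
```

```bash

python3 -m creep '[{"x":-0.4,"y":0,"z":0,"twist":0},{"x":0,"y":0,"z":1,"twist":0},{"x":0,"y":0,"z":0.8,"twist":0},{"x":0,"y":0,"z":0.4,"twist":0},{"x":0,"y":0,"z":0,"twist":0},{"x":0,"y":0,"z":0,"twist":0}]'
python3 -m creep '[{"x":0,"y":0,"z":0,"twist":0},{"x":0,"y":0,"z":0,"twist":0},{"x":0,"y":0,"z":0,"twist":0},{"x":0,"y":0,"z":0,"twist":0}]' -0.2
python3 -m creep '[{"x":0,"y":0,"z":-1,"twist":0},{"x":0,"y":0,"z":-2,"twist":0},{"x":0,"y":0,"z":-3,"twist":0},{"x":0,"y":0,"z":-4,"twist":0},{"x":0,"y":0,"z":-3,"twist":0},{"x":0,"y":0,"z":0,"twist":0},{"x":0,"y":0,"z":0,"twist":0}]'
python3 -c "
from h import *
im,i=snap('wrist','w50.png'); black(im,i,.18,(.38,-.55),(.68,-.27)); g=im.max(2)
for r in range(0,260,5): print('%3d'%r,''.join('#' if g[r,c]<32 else ('+' if g[r,c]<70 else ('-' if g[r,c]<150 else ('.' if g[r,c]<225 else 'o'))) for c in range(200,420,3)))
go(.57,.0,.459,84)"

```

```text
clock: 62.08
position: [0.5868, -0.3647, 0.3303]
eef_rot: [0.012, 1.0, 0.0, -0.001]
force: [-0.8, 0.0, -0.3]
finger_gap: 0.297
finger_force: 29.4
clock: 62.42
position: [0.5873, -0.3649, 0.3321]
eef_rot: [0.012, 1.0, -0.0, 0.0]
force: [-0.4, 0.6, -0.2]
finger_gap: 0.402
finger_force: 0.0
clock: 63.0
position: [0.5875, -0.3653, 0.4658]
eef_rot: [0.012, 1.0, -0.002, 0.003]
force: [-0.5, -0.3, -0.2]
finger_gap: 0.399
finger_force: 0.0
blob [231, 81, 80, 51, 1708] [278.3 102.6] [ 0.515  -0.4022]
blob [317, 139, 23, 26, 221] [328.7 149.3] [ 0.5513 -0.3645]
blob [311, 187, 80, 73, 1312] [332.6 213.8] [ 0.6052 -0.3624]
blob [277, 238, 15, 86, 647] [285.2 274. ] [ 0.6605 -0.4055]
blob [349, 238, 29, 83, 712] [367.4 272.1] [ 0.6602 -0.3326]
blob [384, 248, 16, 13, 116] [390.9 253.9] [ 0.6431 -0.3124]
  0 oooooooooooooooooooooooooooooooooooooooooooooooooooooooooo----------------
  5 ooooooooooooooooooooooooooooooooooooooooooooooooooooooooo-----------------
 10 oooooooooooooooooooooooooooooooooooooooooooooooooooooooo------------------
 15 ooooooooooooooooooooooooooooooooooooooooooooooooooooooo-
[... 3210 characters left out ...]
oooooooooo+#########-oooooooooooooooooooooooooo
225 ooooooooooooooooooooooooooooooooooooo##########+o.-#######+.oooooooooooooo
230 ooooooooooooooooooooooooooooooooooooo-+++++++##.###++++-+++##-oooooooooooo
235 oooooooooooooooooooooooooooooooooooooo-+++++++##++++++++++++++#.oooooooooo
240 ooooooooooooooooooooooooo----##oooooooooo.-.o##++++++++#+---+++#oooooooooo
245 oooooooooooooooooooooooo.---+##ooooooooooooo.#+++++++..##----++++ooooooooo
250 oooooooooooooooooooo.###----###ooooooooooooo-++++++ooo.##+----###ooooooooo
255 ooooooooooooooooooo+###----+###ooooooooooooo-+++++.ooo.###----+###.ooooooo
tcp [ 0.5871 -0.3649  0.4633] yaxis deg 88.7 j7 122.0 shift cm [ 2.56 36.44  0.38] twist 4.7 t 63.0
```

Three stand. Now the last one.

```bash

python3 -m creep '[{"x":0.3,"y":3,"z":0,"twist":0},{"x":0.3,"y":4,"z":0,"twist":0},{"x":0.3,"y":4,"z":0,"twist":0},{"x":0.3,"y":4,"z":0,"twist":0},{"x":0.3,"y":4,"z":0,"twist":0},{"x":0.3,"y":4,"z":0,"twist":0},{"x":0.3,"y":4,"z":0,"twist":0},{"x":0.3,"y":4,"z":0,"twist":0},{"x":0.2,"y":4,"z":0,"twist":0},{"x":0,"y":1.5,"z":0,"twist":4.5},{"x":0,"y":0,"z":0,"twist":0},{"x":0,"y":0,"z":0,"twist":0}]' 0.4 20
python3 -c "
from h import *
find('w51.png'); go(.5866,.0127,.25,84)"
```

```text
clock: 64.05
position: [0.5692, 0.0019, 0.4603]
eef_rot: [0.049, 0.999, -0.0, -0.001]
force: [-0.3, -0.9, -0.1]
finger_gap: 0.695
finger_force: 0.0
bulb [0.5986 0.0118] tip~ [0.4295 0.0299] len 0.176 axis -6.1
tcp [5.693e-01 1.000e-04 4.605e-01] yaxis deg 84.2 j7 82.0 shift cm [-1.63  1.46 21.04] twist 0.2 t 64.1
```

```bash

python3 -m creep '[{"x":-1.6,"y":1.5,"z":0,"twist":0},{"x":0,"y":0,"z":4,"twist":0},{"x":0,"y":0,"z":4,"twist":0},{"x":0,"y":0,"z":4,"twist":0},{"x":0,"y":0,"z":4,"twist":0},{"x":0,"y":0,"z":3,"twist":0},{"x":0,"y":0,"z":2,"twist":0},{"x":0,"y":0,"z":0,"twist":0},{"x":0,"y":0,"z":0,"twist":0}]' 0.4
python3 -c "
from h import *
im,i=snap('wrist'); print(im.max(2)[:,327][190:300:4].tolist(), im.max(2)[260,290:370:4].tolist())
go(.5867,.0131,.1755,84)"
```

```text
clock: 64.85
position: [0.5865, 0.0118, 0.2502]
eef_rot: [0.052, 0.999, -0.001, -0.002]
force: [0.2, 0.8, 0.1]
finger_gap: 0.702
finger_force: 0.0
[193, 173, 185, 11, 17, 16, 19, 18, 18, 18, 16, 16, 19, 16, 17, 17, 20, 17, 29, 34, 77, 179, 186, 181, 183, 186, 180, 175] [179, 178, 173, 178, 188, 183, 0, 28, 30, 16, 19, 19, 29, 30, 17, 196, 180, 181, 186, 180]
tcp [0.5875 0.0123 0.2519] yaxis deg 84.0 j7 82.0 shift cm [0.09 0.08 7.64] twist 0.0 t 64.9
```

```bash

python3 -m creep '[{"x":0.1,"y":0.1,"z":3,"twist":0},{"x":0,"y":0,"z":2.5,"twist":0},{"x":0,"y":0,"z":1.7,"twist":0},{"x":0,"y":0,"z":0.5,"twist":0},{"x":0,"y":0,"z":0,"twist":0},{"x":0,"y":0,"z":0,"twist":0}]'
python3 -m creep '[{"x":0,"y":0,"z":0,"twist":0},{"x":0,"y":0,"z":0,"twist":0},{"x":0,"y":0,"z":0,"twist":0},{"x":0,"y":0,"z":0,"twist":0},{"x":0,"y":0,"z":0,"twist":0},{"x":0,"y":0,"z":0,"twist":0}]' -1 20
python3 -m creep '[{"x":0,"y":0,"z":-1,"twist":0},{"x":0,"y":0,"z":-2,"twist":0},{"x":0,"y":0,"z":-4,"twist":0},{"x":0,"y":0,"z":-4,"twist":0},{"x":0,"y":0,"z":-3,"twist":-2.5},{"x":0,"y":0,"z":-1,"twist":-2.5},{"x":0,"y":0,"z":0,"twist":0},{"x":0,"y":0,"z":0,"twist":0}]'
python3 -c "
from h import *
lean(.163,.1018)"
```

```text
clock: 65.4
position: [0.5874, 0.0148, 0.1763]
eef_rot: [0.051, 0.999, 0.0, 0.001]
force: [0.0, -0.3, 0.1]
finger_gap: 0.699
finger_force: 0.0
clock: 65.9
position: [0.587, 0.0151, 0.176]
eef_rot: [0.051, 0.999, 0.0, 0.001]
force: [-1.4, 0.1, 6.5]
finger_gap: 0.297
finger_force: 19.7
clock: 66.57
position: [0.5861, 0.0151, 0.3254]
eef_rot: [0.008, 1.0, 0.0, 0.001]
force: [-1.5, -0.3, 0.0]
finger_gap: 0.291
finger_force: 20.0
rows [  5 243] tip: ['[np.float64(-67.8), np.float64(36.2)]', '[np.float64(-62.9), np.float64(109.6)]'] collar+7: ['[np.float64(-25.7), np.float64(-5.9)]', '[np.float64(-60.7), np.float64(107.4)]']
tcp [0.5855 0.015  0.324 ] yaxis deg 89.1 j7 86.0 shift cm [ 15.58 -38.96   6.32]  t 66.6
```

```bash

python3 -m creep '[{"x":2,"y":-2,"z":0,"twist":0},{"x":2.5,"y":-3.2,"z":0,"twist":0},{"x":2.5,"y":-3.2,"z":0,"twist":0},{"x":2.5,"y":-3.2,"z":0,"twist":0},{"x":2.5,"y":-3.2,"z":0,"twist":0},{"x":2.5,"y":-3.2,"z":0,"twist":0},{"x":1.1,"y":-3.8,"z":0,"twist":0},{"x":0,"y":-4,"z":0,"twist":0},{"x":0,"y":-4,"z":0,"twist":0},{"x":0,"y":-4,"z":0,"twist":0},{"x":0,"y":-3.2,"z":0,"twist":0},{"x":0,"y":-1.8,"z":2,"twist":0},{"x":0,"y":0,"z":1.6,"twist":0},{"x":0,"y":0,"z":0,"twist":0},{"x":0,"y":0,"z":0,"twist":0}]'
python3 -m creep '[{"x":0,"y":0,"z":0.7,"twist":0},{"x":0,"y":0,"z":0.7,"twist":0},{"x":0,"y":0,"z":0.5,"twist":0},{"x":0,"y":0,"z":0.5,"twist":0},{"x":0,"y":0,"z":0.2,"twist":0},{"x":0,"y":0,"z":0,"twist":0},{"x":0,"y":0,"z":0,"twist":0}]'
python3 -c "
from h import *
lean(.166,.105)"
```

```text
clock: 67.87
position: [0.4235, -0.3697, 0.2861]
eef_rot: [0.008, 1.0, 0.002, -0.002]
force: [0.0, 0.8, -0.3]
finger_gap: 0.291
finger_force: 20.3
clock: 68.45
position: [0.4246, -0.37, 0.2636]
eef_rot: [0.007, 1.0, -0.0, 0.0]
force: [-3.0, -0.5, 5.0]
finger_gap: 0.294
finger_force: 27.4
rows [ 67 230] tip: ['[np.float64(-67.1), np.float64(53.1)]', '[np.float64(-63.3), np.float64(105.3)]'] collar+7: ['[np.float64(-44.9), np.float64(30.9)]', '[np.float64(-60.0), np.float64(102.0)]']
tcp [ 0.4246 -0.37    0.2636] yaxis deg 89.2 j7 133.0 shift cm [ 0.11 -0.2   0.26]  t 68.5
```

```bash

python3 -m creep '[{"x":-0.3,"y":0,"z":0.2,"twist":0},{"x":-0.3,"y":0,"z":0,"twist":0},{"x":-0.2,"y":0,"z":0,"twist":0},{"x":0,"y":0,"z":0,"twist":0},{"x":0,"y":0,"z":-1,"twist":0},{"x":0,"y":0,"z":-3,"twist":0},{"x":0,"y":0,"z":-4,"twist":0},{"x":0,"y":0,"z":-4,"twist":0},{"x":0,"y":0,"z":-4,"twist":0},{"x":0,"y":0,"z":-4,"twist":0},{"x":0,"y":0,"z":-2,"twist":0},{"x":0,"y":0,"z":-1,"twist":0},{"x":0,"y":0,"z":0,"twist":0},{"x":0,"y":0,"z":0,"twist":0}]'
python3 -c "
from h import *
lean(.166,.105);go(.7005,-.416,.48)"
```

```text
clock: 69.67
position: [0.4327, -0.3698, 0.4896]
eef_rot: [0.007, 1.0, 0.0, -0.0]
force: [0.3, 0.8, -1.0]
finger_gap: 0.295
finger_force: 28.0
rows [  0  63  64  69 228] tip: ['[np.float64(-68.8), np.float64(35.9)]', '[np.float64(-67.2), np.float64(52.0)]'] collar+7: ['[np.float64(-31.3), np.float64(-1.6)]', '[np.float64(-44.4), np.float64(29.2)]', '[np.float64(-44.5), np.float64(29.7)]', '[np.float64(-45.2), np.float64(31.9)]']
tcp [ 0.4324 -0.3698  0.4885] yaxis deg 89.2 j7 130.0 shift cm [ 0.83 -0.28 22.75]  t 69.7
tcp [ 0.4324 -0.3698  0.4885] yaxis deg 89.2 j7 130.0 shift cm [-26.87  -4.26   0.78]  t 69.7
```

```bash

python3 -m creep '[{"x":-2,"y":-0.5,"z":0,"twist":0},{"x":-3.5,"y":-0.6,"z":0,"twist":0},{"x":-4,"y":-0.6,"z":0,"twist":0},{"x":-4,"y":-0.6,"z":0,"twist":0},{"x":-4,"y":-0.6,"z":0,"twist":0},{"x":-4,"y":-0.6,"z":0,"twist":0},{"x":-3.4,"y":-0.6,"z":0,"twist":0},{"x":-2,"y":-0.2,"z":0,"twist":0},{"x":0,"y":0,"z":0,"twist":0},{"x":0,"y":0,"z":3,"twist":0},{"x":0,"y":0,"z":3,"twist":0},{"x":0,"y":0,"z":2.5,"twist":0},{"x":0,"y":0,"z":1.5,"twist":0},{"x":0,"y":0,"z":1,"twist":0},{"x":0,"y":0,"z":1,"twist":0},{"x":0,"y":0,"z":0,"twist":0},{"x":0,"y":0,"z":0,"twist":0}]'
python3 a.py; python3 -c "
from h import *
go(.7005,-.416,.338)"
```

```text
clock: 71.13
position: [0.7007, -0.4177, 0.3701]
eef_rot: [0.007, 1.0, 0.0, -0.0]
force: [0.2, 0.1, -0.8]
finger_gap: 0.297
finger_force: 28.0
  0 oooooooooooooooooooooooooooooooooooo++++++++++++++++++++++++++++++++++-oo-++++++++++++++++++++++++++++++++++++
  3 oooooooooooooooooooooooooooooooooooo-++++++++++++++##+###++++++++++++++o--++++++++++++++++++++++++++++++++++++
  6 oooooooooooooooooooooooooooooooooooo-+++++++++++++####++##+++++++++++++o--++++++++++++++++++++++++++++++++++++
  9 oooooooooooooooooooooooooooooooooooo.+++++++++++++########+++++++++++++-..#+++++++++++++++++++++++++++++++++++
 12 oooooooooooooooooooooooooooooooooooo.+++++++++++++####++##+++++++++++++-..+++++++++++##########+++++++++++++++
 15 ooooooooooooooooooooooooooooooooooooo+++++++++++++#####+##+++++++++++++-..+++##################+++++++++++++++
 18 ooooooooooooooooooooooooooooooooooooo#++++++++++++########+++++++++++++-..+++#########++#######+++++++++++++++
 21 ooooooooooooooooooooooooooooooooooooo+++++++++++++########+++++++++++++-..--.-#####-........-##+##############
 24 ooooooooooooooooooooooooooooooooo
[... 3578 characters left out ...]
.ooooooooooooooo.................--.........--oooooooooooooooooo
120 ooooooooooooooooooooooooooooooooooo............ooooooooooooooo..--..........-.........--.--ooooooooooooooooooo
123 oooooooooooooooooooooooooooooooooo.---......-..ooooooooooooooo.............-..........---.oooooooooooooooooooo
126 oooooooooooooooooooooooooooooooo.---..-.-......ooooooooooooooo.-...-..................---ooooooooooooooooooooo
129 oooooooooooooooooooooooooooooooo.----.........oooooooooooooooo...---............----..-.oooooooooooooooooooooo
tcp [ 0.701  -0.4178  0.3714] yaxis deg 89.2 j7 122.0 shift cm [0.07 4.68 1.74]  t 71.2
tcp [ 0.701  -0.4178  0.3714] yaxis deg 89.2 j7 122.0 shift cm [0.06 0.19 3.34]  t 71.2
```

```bash

python3 -m creep '[{"x":0.1,"y":0.1,"z":1.5,"twist":0},{"x":0,"y":0,"z":1,"twist":0},{"x":0,"y":0,"z":0.7,"twist":0},{"x":0,"y":0,"z":0,"twist":0},{"x":0,"y":0,"z":0,"twist":0}]'
python3 -c "
from h import *
lean(.166,.105)"
python3 -m creep '[{"x":0.4,"y":0,"z":0,"twist":0},{"x":0.4,"y":0,"z":-0.2,"twist":0},{"x":0.3,"y":0,"z":-0.2,"twist":0},{"x":0,"y":0,"z":0,"twist":0}]'
python3 -c "
from h import *
lean(.166,.105)"
python3 -m creep '[{"x":0.5,"y":0,"z":-0.2,"twist":0},{"x":0.5,"y":0,"z":-0.2,"twist":0},{"x":0,"y":0,"z":0,"twist":0}]'
python3 -c "
from h import *
lean(.166,.105)"
```

```text
clock: 71.6
position: [0.6992, -0.4169, 0.338]
eef_rot: [0.008, 1.0, 0.0, -0.001]
force: [-2.3, 0.2, 0.4]
finger_gap: 0.298
finger_force: 27.5
rows [ 60 229] tip: ['[np.float64(-67.2), np.float64(51.1)]', '[np.float64(-63.3), np.float64(105.0)]'] collar+7: ['[np.float64(-44.0), np.float64(27.9)]', '[np.float64(-59.9), np.float64(101.6)]']
tcp [ 0.6995 -0.417   0.3385] yaxis deg 89.1 j7 122.0 shift cm [27.65  4.08  7.78]  t 71.7
clock: 71.98
position: [0.6892, -0.4164, 0.3442]
eef_rot: [0.007, 1.0, -0.0, 0.002]
force: [2.1, 0.0, -1.0]
finger_gap: 0.295
finger_force: 27.7
rows [ 66 229] tip: ['[np.float64(-67.1), np.float64(52.8)]', '[np.float64(-63.3), np.float64(105.0)]'] collar+7: ['[np.float64(-44.8), np.float64(30.5)]', '[np.float64(-59.9), np.float64(101.6)]']
tcp [ 0.6894 -0.4163  0.344 ] yaxis deg 89.2 j7 123.0 shift cm [26.68  4.05  8.21]  t 72.0
clock: 72.28
position: [0.6815, -0.4157, 0.3505]
eef_rot: [0.007, 1.0, -0.001, 0.005]
force: [7.7, 0.1, 4.5]
finger_gap: 0.295
finger_force: 28.3
rows [  7  73 230] tip: ['[np.float64(-68.6), np.float64(37.5)]', '[np.float64(-66.9), np.float64(54.8)]'] collar+7: ['[np.float64(-33.7), np.float64(2.6)]', '[np.float64(-45.7), np.float64(33.6)]', '[np.float64(-60.0), np.float64(102.0)]']
tcp [ 0.6816 -0.4156  0.3503] yaxis deg 89.3 j7 123.0 shift cm [25.96  4.05  8.66]  t 72.3
```

Same pattern as before, so I continue.

```bash

python3 -m creep '[{"x":0.6,"y":0,"z":-0.2,"twist":0},{"x":0.6,"y":0,"z":-0.1,"twist":0},{"x":0.6,"y":0,"z":-0.1,"twist":0},{"x":0,"y":0,"z":0,"twist":0}]'
python3 -c "
from h import *
lean(.166,.105)"
python3 -m creep '[{"x":0.8,"y":0,"z":-0.2,"twist":0},{"x":0.8,"y":0,"z":-0.1,"twist":0},{"x":0.8,"y":0,"z":0,"twist":0},{"x":0.8,"y":0,"z":0,"twist":0},{"x":0.8,"y":0,"z":0,"twist":0},{"x":0,"y":0,"z":0,"twist":0}]'
python3 -m creep '[{"x":0.8,"y":0,"z":0,"twist":0},{"x":0.8,"y":0,"z":0,"twist":0},{"x":0.8,"y":0,"z":0,"twist":0},{"x":0.8,"y":0,"z":0,"twist":0},{"x":0.3,"y":0,"z":0,"twist":0},{"x":0,"y":0,"z":0,"twist":0}]'
python3 -c "
from h import *
lean(.166,.105)"
```

```text
clock: 72.67
position: [0.6637, -0.4151, 0.3555]
eef_rot: [0.007, 1.0, -0.001, 0.006]
force: [6.3, 1.6, 8.7]
finger_gap: 0.294
finger_force: 29.0
rows [ 40  96 235] tip: ['[np.float64(-67.8), np.float64(45.8)]', '[np.float64(-66.4), np.float64(61.6)]'] collar+7: ['[np.float64(-40.9), np.float64(18.9)]', '[np.float64(-48.5), np.float64(43.6)]', '[np.float64(-60.3), np.float64(104.2)]']
tcp [ 0.6638 -0.415   0.3553] yaxis deg 89.3 j7 124.0 shift cm [24.19  4.    9.17]  t 72.7
clock: 73.22
position: [0.6195, -0.4159, 0.3539]
eef_rot: [0.008, 1.0, -0.0, -0.0]
force: [2.1, 0.1, -0.0]
finger_gap: 0.295
finger_force: 29.8
clock: 73.72
position: [0.5845, -0.4154, 0.3532]
eef_rot: [0.008, 1.0, 0.0, -0.001]
force: [0.6, -0.7, -1.8]
finger_gap: 0.292
finger_force: 31.5
rows [  0  51  86 158 165 177 249] tip: ['[np.float64(-68.8), np.float64(35.9)]', '[np.float64(-67.5), np.float64(48.7)]'] collar+7: ['[np.float64(-31.3), np.float64(-1.6)]', '[np.float64(-42.7), np.float64(23.9)]', '[np.float64(-47.3), np.float64(39.3)]', '[np.float64(-54.4), np.float64(70.7)]']
tcp [ 0.585  -0.4152  0.3531] yaxis deg 89.1 j7 127.0 shift cm [16.2   4.06  9.23]  t 73.8
```

Upright (about 86°). Next: lower, release and retreat, then check the whole scene numerically.

```bash

python3 -m creep '[{"x":-0.4,"y":0,"z":0,"twist":0},{"x":0,"y":0,"z":1,"twist":0},{"x":0,"y":0,"z":0.8,"twist":0},{"x":0,"y":0,"z":0.4,"twist":0},{"x":0,"y":0,"z":0,"twist":0},{"x":0,"y":0,"z":0,"twist":0}]'
python3 -m creep '[{"x":0,"y":0,"z":0,"twist":0},{"x":0,"y":0,"z":0,"twist":0},{"x":0,"y":0,"z":0,"twist":0},{"x":0,"y":0,"z":0,"twist":0}]' -0.2
python3 -m creep '[{"x":0,"y":0,"z":-1,"twist":0},{"x":0,"y":0,"z":-2,"twist":0},{"x":0,"y":0,"z":-3,"twist":0},{"x":0,"y":0,"z":-4,"twist":0},{"x":0,"y":0,"z":-4,"twist":0},{"x":4,"y":0,"z":-2,"twist":0},{"x":4,"y":0,"z":0,"twist":0},{"x":4,"y":2,"z":0,"twist":0},{"x":2,"y":2,"z":0,"twist":0},{"x":0,"y":0,"z":0,"twist":0},{"x":0,"y":0,"z":0,"twist":0}]'
python3 -c "
from h import *
im,i=snap('wrist','w60.png'); g=im.max(2)
for r in range(60,330,5): print('%3d'%r,''.join('#' if g[r,c]<32 else ('+' if g[r,c]<70 else ('-' if g[r,c]<150 else ('.' if g[r,c]<225 else 'o'))) for c in range(190,460,3)))
t,it=snap('top','t60.png'); t0=cv2.imread('pics/top0.png'); d=cv2.absdiff(t,t0).max(2)>40
n,l,s,ce=cv2.connectedComponentsWithStats(d.astype(np.uint8))
for k in range(1,n):
  if s[k][4]>12: print(s[k].tolist())
print('lid knob',end=' '); black(t,it,.03,(.5,.34),(.58,.43),t=60,amin=5); go(0,0)"

```

```text
clock: 74.27
position: [0.5896, -0.4149, 0.3302]
eef_rot: [0.007, 1.0, 0.0, -0.001]
force: [-0.7, -0.7, -1.2]
finger_gap: 0.296
finger_force: 31.4
clock: 74.6
position: [0.59, -0.4151, 0.3321]
eef_rot: [0.007, 1.0, -0.0, 0.0]
force: [-0.2, 0.7, -0.1]
finger_gap: 0.401
finger_force: 0.0
clock: 75.52
position: [0.455, -0.3738, 0.492]
eef_rot: [0.007, 1.0, -0.0, 0.001]
force: [1.0, -0.6, 0.4]
finger_gap: 0.402
finger_force: 0.0
 60 ........ooooo.o.o..oo..oo.o..o.................o.....---++-----------------------.........
 65 .........oooooo--..o................................---------------------------...........
 70 .....o..o.ooo.-+.o..oo.............................---------------------------............
 75 ..........oo+ooo..ooo....o.......................----------------------------.............
 80 ...........o...ooo.oo....o...................o..---------------------------...............
 85 .....o........ooooo-o..oo...o..oo.....o....o...---------------------------...o............
 90 .o...o...o.ooo.o.ooo..o......................---------------------------..................
 95 ..
[... 4626 characters left out ...]
234, 190, 6, 17, 43]
[315, 192, 9, 15, 109]
[286, 204, 7, 18, 68]
[349, 207, 3, 17, 35]
[230, 209, 9, 18, 74]
[321, 213, 4, 14, 22]
[294, 221, 126, 141, 4356]
[345, 226, 7, 19, 65]
[322, 232, 7, 18, 61]
[2, 268, 264, 132, 9461]
[97, 269, 187, 96, 5365]
[0, 321, 40, 53, 1134]
[109, 358, 57, 31, 864]
[353, 361, 62, 39, 1483]
[285, 367, 25, 17, 175]
[282, 369, 32, 31, 269]
[86, 371, 19, 29, 254]
[261, 374, 21, 26, 250]
[99, 376, 60, 24, 872]
[179, 391, 10, 9, 68]
[282, 397, 6, 3, 14]
lid knob blob [159, 169, 43, 58, 602] [179.3 197.9] [0.5332 0.3822]
blob [175, 194, 8, 7, 41] [178.5 196.7] [0.5372 0.3851]
tcp [ 0.4568 -0.3746  0.4913] yaxis deg 89.2 j7 129.0 shift cm [46.2  36.82 -0.15]  t 75.6
```

```bash

python3 -m creep '[{"x":1,"y":3,"z":0,"twist":0},{"x":0,"y":4,"z":0,"twist":0},{"x":0,"y":4,"z":0,"twist":0},{"x":0,"y":4,"z":0,"twist":0},{"x":0,"y":4,"z":0,"twist":0},{"x":0,"y":4,"z":0,"twist":0},{"x":0,"y":4,"z":0,"twist":0},{"x":0,"y":4,"z":0,"twist":0},{"x":0,"y":4,"z":0,"twist":0},{"x":0,"y":4,"z":0,"twist":0},{"x":0,"y":4,"z":0,"twist":0},{"x":0,"y":4,"z":0,"twist":0},{"x":0,"y":3,"z":0,"twist":0},{"x":0,"y":0,"z":0,"twist":0},{"x":0,"y":0,"z":0,"twist":0}]'
python3 -c "
from h import *
t,it=snap('top','t61.png'); t0=cv2.imread('pics/top0.png'); g=t.max(2)
for r in range(160,236,2): print('%3d'%r,''.join('#' if g[r,c]<50 else ('+' if g[r,c]<80 else ('-' if g[r,c]<120 else '.')) for c in range(385,445)))
for n,(x,y,w,h) in dict(purple=(360,255,40,65),pink=(425,240,50,58),plugs=(225,135,130,25),spanner=(178,122,50,42),mug=(235,110,40,30),tape=(370,130,30,30),water=(308,100,32,38)).items():
  print(n,(cv2.absdiff(t[y:y+h,x:x+w],t0[y:y+h,x:x+w]).max(2)>45).sum())
s,i=snap('side','s61.png'); g=s.max(2)
for r in range(100,200,2): print('%3d'%r,''.join('#' if g[r,c]<40 else ('+' if g[r,c]<75 else ('-' if g[r,c]<130 else ('.' if g[r,c]<200 else 'o'))) for c in range(335,420)))
"

```

```text
clock: 76.87
position: [0.4543, 0.1282, 0.4902]
eef_rot: [0.005, 1.0, 0.0, 0.0]
force: [0.4, -0.5, -0.3]
finger_gap: 0.398
finger_force: 0.0
160 ............................................................
162 ..........................-----..........--+++++-...........
164 ........................--+++++--......--++#####+-..........
166 .......................-++++++++-.....--+######++-..........
168 ......................-+++++++++-....-++######++-...........
170 .....................-+++++++++-.....-+######+--............
172 .....................-+++++++--.....-++#####+-..............
174 ....................--++++++--...-----+++#+--...............
176 ..........--------------++++++++++++----+++-................
178 ........--++--++++++-----+--+++++++-----+++-................
180 .....--+++++--+++++-----++---+++++----++##+--...............
182 ....--++++++---+++-----+++---++++----++###+--...............
184 ....--++++++---++----++++++--+++----++#####+-...............
186 .....-++++++---++---+++++++--+++++++#######+-...............
188 .....-+++++++--++++++++++++--+++++++##+#++++-
[... 5365 characters left out ...]
......------------------------------------..................ooooooo...
186 .........................------------------------------...........................ooo
188 ..............................-----------------------..........................-..---
190 ...................................---------------...................................
192 ........................................--------.....................................
194 ............................................--.......................................
196 .....................................................................................
198 .....................................................................................
```

```bash
python3 - <<'E'
from h import *
it=optics.camera_info('top'); im=cv2.imread('pics/t61.png')
for x,y in((.60,-.363),(.605,-.413),(.505,-.37),(.507,-.42)):
    a=pix([[x,y,.155],[x+.006,y,.205]],it)[:,::1]; u,v=a.mean(0).astype(int); print((x,y),a.round(1).tolist(),'median brightness',int(np.median(im[v-2:v+3,u-2:u+3].max(2))))
E
python3 -m creep '[{"x":0,"y":-4,"z":0,"twist":0},{"x":-2,"y":-4,"z":0,"twist":0},{"x":-2,"y":-4,"z":0,"twist":0},{"x":-3,"y":-3,"z":0,"twist":0},{"x":-3,"y":-3,"z":0,"twist":0},{"x":-3,"y":-3,"z":0,"twist":0},{"x":-3,"y":-3,"z":0,"twist":0},{"x":0,"y":-4,"z":0,"twist":0},{"x":0,"y":-3,"z":0,"twist":0},{"x":0,"y":0,"z":0,"twist":0},{"x":0,"y":0,"z":0,"twist":0}]'
python3 -c "
from h import *
im,i=snap('wrist','w62.png'); g=im.max(2)
for r in range(0,290,5): print('%3d'%r,''.join('#' if g[r,c]<32 else ('+' if g[r,c]<70 else ('-' if g[r,c]<150 else '.')) for c in range(60,300,3)))
go(0,0)"
```

```text
(0.6, -0.363) [[408.5, 172.3], [412.7, 167.2]] median brightness 55
(0.605, -0.413) [[424.6, 170.8], [429.5, 165.6]] median brightness 42
(0.505, -0.37) [[411.6, 202.9], [416.0, 199.0]] median brightness 52
(0.507, -0.42) [[427.9, 202.3], [433.0, 198.3]] median brightness 32
clock: 77.88
position: [0.603, -0.1843, 0.4895]
eef_rot: [0.012, 1.0, -0.001, -0.001]
force: [0.0, 0.8, 0.9]
finger_gap: 0.402
finger_force: 0.0
  0 ................................................................................
  5 ................................................................................
 10 ................................................................................
 15 ................................................................................
 20 ................................................................................
 25 ...............................--.##-...........................................
 30 ...............--+######++++++++#.-+++#+........................................
 35 .+#######++#+++###+-.#+++++++++++..#+++++++.....................................
[... 3653 characters left out ...]
..
255 ####-..............................................#+++++#######++####--++####..
260 ####-...............................................#++++++++++++####+++++####..
265 #####................................................-##++++++++#####+++-#####..
270 #####-..................................................###++++#####-++++#####..
275 #####+.......................................................+########--+#####..
280 ######-.......................................--...........############.-+###-..
285 ######-..................................##########........##################...
tcp [ 0.6034 -0.1815  0.4896] yaxis deg 88.9 j7 103.0 shift cm [6.068e+01 1.699e+01 5.000e-02]  t 77.9
```

```bash
python3 -c "
from station import ticket
print(ticket.job_done())"
```

```text
the job is handed in; nothing more can be done
None
```

The job is handed in, with no verdict shown: the lid lies knob-up near the middle of the mat, and all four hydrometers found on the bench stand nozzle-down in separate corner bays with a slight lean. The bystanders show no change in the final top view.

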